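# Rinse the pen meter and read the cup under the funnel

## Task

Take the flat-headed pen meter from its stand, rinse it by dipping its tip into the low steel cup, then dip the tip into the white cup under the funnel, each time at least 2 cm below the rim, and keep it in the white cup for a full second. Then hang the meter back upright in the slot it came from and let go. Be gentle: do not jab the cups or hit the funnel and its stand, do not shift or tip either cup, do not dip into any other vessel, and leave everything else where it is.

Things in the scene. Friction and masses are not known exactly. Their poses are not given: they have to be found in the camera images.
- meter: Pen meter hanging upright in one of the stand's 3 slots (varies). Flat grey plastic head, 18 (x) by 30 (y) by 62 mm tall; below it a steel shaft, diameter 10, length 120 mm. Origin: centre of the head's underside, on the shaft's axis; z up the axis: head z 0 to 62, shaft 0 to -120 mm. 50 to 90 g, balance point near the origin. Starts with the stand's yaw; the head's underside rests on the slot's edges.
- meter_tip (a point): Lower end of the meter's shaft, on its axis: (0, 0, -120 mm) in meter.
- pen_stand: Fixed aluminium stand, left or right of the robot; origin on the table under its middle slot. Top plate 8 mm thick, upper face at z = 160, x -28 to 36, y +-108 mm. Slots 18 mm wide, centred at y = -70, 0, 70 mm, open to its front (-x, roughly towards the robot), ending at x = 16 mm; instruments hang at x = 0. Columns at y = +-102 mm; base x -40 to 60, y +-110 mm, 12 mm thick.
- rinse_cup: Rinse cup: low, loose, open stainless-steel cup, 50 mm high, 68 mm across the rim, 60 mm across the foot, wall 3 mm, inner floor 4 mm up. Origin: centre of its underside, z up. One of three vessels in a row in the middle of the table; its place in the row varies. About 200 g.
- sample_cup: Sample cup: loose, open white plastic beaker, 70 mm high, 64 mm outside diameter at the rim, wall 3 mm, inner floor 4 mm up, standing on the funnel stand's base (underside at z = 8 mm) under the funnel, up to 8 mm off the funnel's axis. Origin: centre of its underside, z up. 90 to 160 g.
- funnel_stand: Fixed retort stand with a white funnel, on the side without the pen stand. Origin on the table under the funnel's upright axis. Base x -45 to 135, y +-50 mm, 8 mm thick. Rod, diameter 12 mm, at x = 110 mm, to z = 400 mm; 30 mm clamp block on it and 8 mm bar along x to the funnel, both at z = 168 mm. The side away from the rod (-x, roughly towards the robot) is open.
- spout_end (a point): Lower end of the funnel's spout, on its axis, at z = 95 mm. Spout: outer radius 4.5 mm here, 6 mm at z = 140 mm; above that the cone widens to an outer radius of 40 mm at its rim, z = 185 mm.
- wash_bottle: Loose bystander, leave alone: closed upright clear plastic bottle, 66 mm in diameter, 190 mm high, origin under its centre; stands to one side of the funnel stand.
- stone_cube: Loose bystander, leave alone: grey concrete test cube, 70 mm, origin under its centre; stands on the other side of the funnel stand.
- glass_beaker: Loose bystander, leave alone: empty glass beaker, 85 mm high, 68 mm across, origin under its centre, in the middle row.
- mortar: Loose bystander, leave alone: white ceramic mortar, 55 mm high, 72 mm across the rim, thick-walled, origin under its centre, in the middle row.
- pipette: Loose bystander, leave alone: white pipette hanging in another slot of the pen stand: round head 26 mm in diameter, 56 mm tall, shaft 130 mm; origin at the head's underside.
- thermometer: Loose bystander, leave alone: dial thermometer hanging in the remaining slot: round steel head 40 mm in diameter, 24 mm tall, shaft 120 mm; origin at the head's underside.
Mind the look-alikes: they are no part of the job. Leave any green, red or yellow look-alike of the meter alone.

How it is judged:
By the outcome, as a careful person would: the job done as asked, in the order asked, and still so for the second after the job is handed in, with the robot touching nothing.
It also fails if it takes over 67 s, if anything falls off the work surface, if the arm or the gripper's body presses on something with over 40 N, if the wrist force passes 120 N, or if a joint passes its speed limit or range.

## Robot

A 7-joint arm with a two-finger parallel gripper is mounted at the origin on the work surface. World frame = base frame: x ahead of the robot, y to its left, z up, the work surface at z = 0. Lengths are in m, angles in rad, forces in N, time in s.
With the tool pointing down it reaches from about 0.425 to 0.875 m from the base axis. Payload 4.7 kg.
Tool frame: the origin (TCP) lies on the mounting face of the last link; the fingertips stand 182 mm ahead of it and the grasp point (between the pads) lies 164 mm ahead of it; x points along the fingers, y is the direction in which the jaws open and shut, and the axes are right-handed (so a half turn about x gives the same grasp; the last joint's range is limited). The gripper opens to 87 mm and grips with 3 to 60 N. Pads are 19 mm wide; open, the fingers measure 117 mm over their backs; the gripper's body (75 mm by 190 mm) begins 51 mm behind the grasp point.
Start: joints at [1.229, 0.321, -0.07, 1.45, 0.023, 1.371, -0.057], TCP at [0.226, -0.609, 0.405] pointing down, gripper open.
Joint ranges: [-2.86, 2.86], [-0.3, 2.09], [-1.38, 1.24], [0.06, 2.45], [-1.56, 4.7], [0.09, 2.05], [-2.69, 2.69]. Speed limits (rad/s): [2.57, 2.57, 3.14, 3.14, 3.14, 3.14, 3.14].

## Interface

Orientations are given as a rotation vector (axis times angle).
In Python, from bench import monitor, get_image, ctrl gives the robot as it stands.
- The arm moves only by the shell command python3 -m creep 'ROWS' [FORCE]. ROWS is JSON, a list of rows, each a list of 7 numbers: the shift along the tool's x, y, z in mm, then the turn, a rotation vector about the tool's x, y, z in rad, then the finger opening in mm, from 0 to 87. A call has 1 to 5 rows; each row shifts and turns the commanded pose from where the row before left it, along the tool's axes as they then stand; what a row does not reach is not made up. A row lasts 1/10 s, in which the tool goes at most 50 mm and 8.59 degrees, less where a joint would pass 70% of its speed; a pose out of reach is approached as far as the arm can. A call is refused whole if a number of a shift passes 50 or a number of a turn 0.15, either way. A call with a gripper value outside its range is refused whole. The fingers move at their own pace and stop on an object; FORCE is the grip in N (left out, the last holds). Time passes only in rows, so rows that do not move let the fingers close. It gives the time, the measured TCP pose, the force and the opening at its end, in the units of the state.
- monitor.get_state(): the state, without advancing time (a new reading comes with each control period).
- get_image(name): name is "scene" or "side" or "wrist"; returns a dict with "img" (480x640x3 uint8, red, green, blue), "mtx" (3x3 intrinsics, pixels), "view" (4x4, takes a point from world to camera coordinates). Camera axes: x right, y up, looking along -z (the intrinsics and any distortion apply to the point x, -y, -z); pixel columns grow to the right and rows downward; lengths in m; the calibration is good to about 2 mm. A picture is of the moment at which its call begins. There is no depth.
- ctrl.close_job(): hands the job in, once; it reports no verdict.
The state is a dict: "time": time; "joint_positions": joint angles; "qd": joint speeds; "joint_torque": joint torques, N m; "position": TCP position; "tool_rot": TCP orientation; "ft_force": force on the tool from outside, world axes, zero at the start; "torque": the same for the moment, N m; "grip_width": opening from 0.0 (shut) to 1.0 (fully open).
Only numpy, scipy, OpenCV 4.12 (cv2) and the standard library are available. Lean on these libraries where they do the work, as an engineer would, in place of code of your own. Each camera call takes 0.05 s, during which the arm holds its last target.

## Working session

There is one attempt and no reset: what is moved stays moved. The work goes in short steps, Python scripts to look and compute and a shell command to move; the robot and the scene stay as the last step left them, time stands still between calls to the robot, and variables do not carry over. Pictures are saved under pics/ and viewed, and the job is handed in when it is done.

```bash
ls; mkdir -p pics; python3 - <<'E'
from bench import monitor,get_image
import cv2
s=monitor.get_state();print(s)
for n in("scene","side","wrist"):
    d=get_image(n);cv2.imwrite(f"pics/{n}0.png",d["img"][:,:,::-1]);print(n,d["mtx"].tolist(),d["view"].tolist(),[k for k in d])
E
```

```text
pics
{'time': 0.0, 'joint_positions': array([ 1.22913991,  0.32183062, -0.07008121,  1.45167488,  0.02263898,
        1.37075578, -0.05691459]), 'qd': array([ 0.00126623,  0.0010216 , -0.0018098 ,  0.0011155 ,  0.00055409,
        0.00077678, -0.00114481]), 'joint_torque': array([-4.85949731e-04, -4.91293502e+01, -4.04026229e-01, -3.12523592e+01,
       -6.37664529e-02,  4.39361797e-02,  1.47004666e-04]), 'position': array([ 0.22628775, -0.60912871,  0.40365626]), 'tool_rot': array([ 2.02796996,  0.36657164, -2.02892898]), 'ft_force': array([ 1.09959494,  0.10657297, -1.05096422]), 'torque': array([ 0.0146981 , -0.01213057,  0.01298705]), 'grip_width': 1.0012935903282763}
scene [[571.1869924580893, 0.0, 317.7352286360715], [0.0, 571.1869924580893, 237.2102857452172], [0.0, 0.0, 1.0]] [[0.1673905633288679, 0.9858611557632353, 0.007627638272892244, -0.10157903515040337], [-0.7333160774621786, 0.11933197322875821, 0.6693335571303852, 0.27964190146750356], [0.6589597330974996, -0.11763359096154792, 0.7429228818885327, -1.6706892460633032], [0.0, 0.0, 0.0, 1.0]] ['img', 'mtx', 'view']
side [[457.91376877628466, 0.0, 326.0813219660356], [0.0, 457.91376877628466, 243.83165723638996], [0.0, 0.0, 1.0]] [[-0.9988498766644238, -0.04747070436191804, 0.0067421150129867114, 0.509112830708237], [0.03966578843584419, -0.7391247479956483, 0.6723996074717268, -0.09842182678945646], [-0.026936018919428595, 0.6718936963000566, 0.7401576262911972, -1.1460560229598267], [0.0, 0.0, 0.0, 1.0]] ['img', 'mtx', 'view']
wrist [[384.1572910738045, 0.0, 314.29950759607084], [0.0, 384.1572910738045, 239.63417039145082], [0.0, 0.0, 1.0]] [[0.3479570767418386, -0.9375089964223463, -0.001659630212246345, -0.6489154901110883], [0.9036095816464494, 0.33584597899327984, -0.26588945513272305, 0.032686910352008464], [0.2498311363741621, 0.09101845978268677, 0.9640020971329804, -0.39113059307116216], [0.0, 0.0, 0.0, 1.0]] ['img', 'mtx', 'view']
```

View pics/scene0.png

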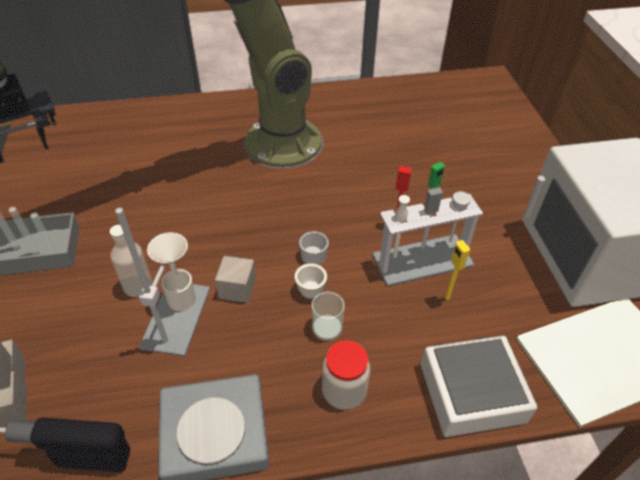

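View pics/side0.png

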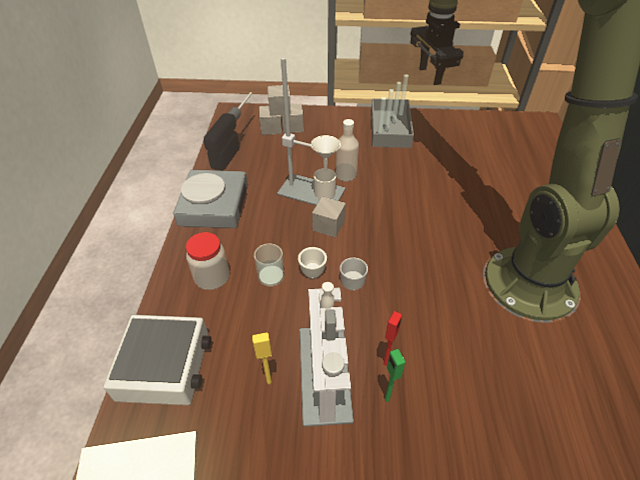

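View pics/wrist0.png

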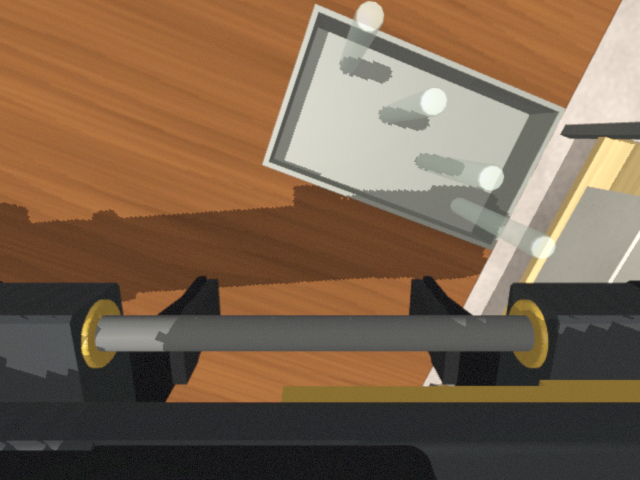

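The scene view shows the stand on the robot's left. Its slots hold the white pipette (403,205), a grey flat head (433,200) in the middle slot, and a round steel dial (461,200). The red (403,180), green (437,175) and yellow (460,252) look-alikes stand apart. In the side view the grey head is at about (330,322). The cups in the row are steel (313,247), mortar (311,280) and glass (328,315). I'll enlarge the crops to confirm.

```bash
cat > h.py <<'E'
import numpy as np, cv2
from bench import monitor,get_image
from scipy.spatial.transform import Rotation as R
def cam(d):
    V=np.array(d["view"]);K=np.array(d["mtx"]);return K,V
def ray(d,u,v):
    K,V=cam(d);p=np.linalg.inv(K)@[u,v,1];dc=np.array([p[0],-p[1],-p[2]])
    Rm=V[:3,:3];return -Rm.T@V[:3,3],Rm.T@dc
def onz(d,u,v,z):
    c,r=ray(d,u,v);return c+r*(z-c[2])/r[2]
def tri(obs):
    A=np.zeros((3,3));b=np.zeros(3);L=[]
    for d,u,v in obs:
        c,r=ray(d,u,v);r=r/np.linalg.norm(r);P=np.eye(3)-np.outer(r,r);A+=P;b+=P@c;L.append((c,P))
    x=np.linalg.solve(A,b);return x,[np.linalg.norm(P@(x-c)) for c,P in L]
def proj(d,X):
    K,V=cam(d);p=V[:3,:3]@np.array(X)+V[:3,3];q=K@[p[0],-p[1],-p[2]];return q[:2]/q[2]
def crop(img,x0,y0,x1,y1,s,name):
    cv2.imwrite(name,cv2.resize(img[y0:y1,x0:x1,::-1],None,fx=s,fy=s,interpolation=cv2.INTER_CUBIC))
E
python3 - <<'E'
from h import *
import pickle
D={n:get_image(n) for n in("scene","side")}
pickle.dump(D,open("d0.pkl","wb"))
a=D["scene"]["img"];b=D["side"]["img"]
crop(a,360,150,500,290,4,"pics/a1.png");crop(b,280,270,420,430,4,"pics/a2.png")
crop(a,100,200,360,360,3,"pics/a3.png");crop(b,230,120,390,300,3,"pics/a4.png")
E
```

```text
(no output)
```

View pics/a1.png

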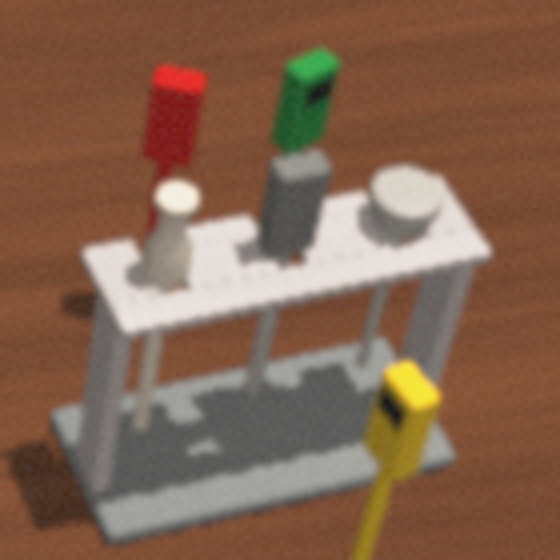

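View pics/a2.png

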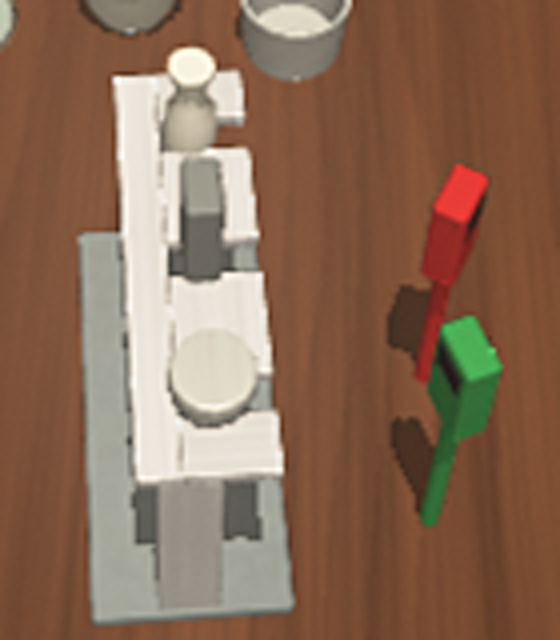

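View pics/a3.png

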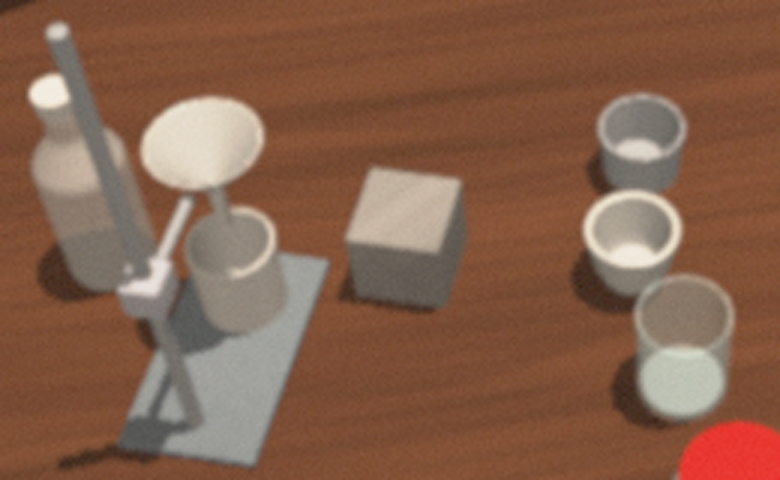

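View pics/a4.png

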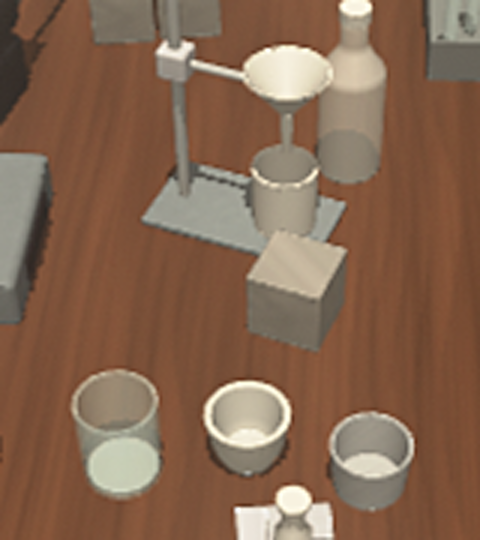

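The enlarged crop confirms the meter: a flat grey rectangular head in the middle slot, between the round white pipette and the round steel dial. The red, green and yellow heads stand free of the stand. The rinse cup is the steel-grey cup nearest the robot; the mortar is cream and thick-walled, and the beaker is glass. Next I'll triangulate.

```bash
python3 - <<'E'
from h import *
import pickle
D=pickle.load(open("d0.pkl","rb"));S,T=D["scene"],D["side"]
def A(o,s,p): return (o[0]+(p[0]+.5)/s-.5,o[1]+(p[1]+.5)/s-.5)
a=lambda p:A((360,150),4,p); b=lambda p:A((280,270),4,p)
c=lambda p:A((100,200),3,p); e=lambda p:A((230,120),3,p)
P={"plate -x-y":(a((85,252)),b((242,72))),"plate +x-y":(a((130,330)),b((115,78))),"plate +x+y":(a((490,250)),b((140,478))),"plate -x+y":(a((440,178)),b((285,472))),
"meter top":(a((300,163)),b((203,168))),"pip top":(a((178,195)),b((192,65))),"therm top":(a((408,185)),b((213,367))),
"red top":(a((180,78)),b((468,183))),"green top":(a((313,65)),b((472,335))),"yellow":(a((405,375)),(-1,-1)),
"rinse rim":(c((642,131)),e((372,442))),"mortar rim":(c((632,228)),e((248,418))),"glass rim":(c((684,318)),e((116,402))),
"sample rim":(c((232,243)),e((285,167))),"funnel rim":(c((203,143)),e((288,77))),"rod top":(c((58,30)),(284,60)),
"base corner":(c((328,262)),e((345,205))),"base corner2":(c((255,465)),e((143,215))),"clamp":(c((150,288)),e((175,60)))}
for k,(p,q) in P.items():
    if q[0]<0: continue
    x,r=tri([(S,*p),(T,*q)]);print(k,x.round(3),np.round(r,4))
s=monitor.get_state()
print(R.from_rotvec(s["tool_rot"]).as_matrix().round(3))
print("wrist cam in tool:")
d=get_image("wrist");V=np.array(d["view"]);c0=-V[:3,:3].T@V[:3,3]
Rt=R.from_rotvec(s["tool_rot"]).as_matrix()
print(Rt.T@(c0-s["position"]),(Rt.T@V[:3,:3].T).round(3))
E
```

```text
plate -x-y [0.476 0.16  0.159] [0.0025 0.0025]
plate +x-y [0.54  0.169 0.162] [0.002 0.002]
plate +x+y [0.514 0.38  0.161] [0.0018 0.0018]
plate -x+y [0.452 0.374 0.159] [0.0023 0.0023]
meter top [0.493 0.266 0.227] [0.0034 0.0034]
pip top [0.5   0.2   0.218] [0.0013 0.0013]
therm top [0.484 0.339 0.187] [0.0006 0.0006]
red top [0.37  0.24  0.184] [0.004 0.004]
green top [0.372 0.319 0.184] [0.0035 0.0035]
rinse rim [0.445 0.015 0.049] [0.0035 0.0035]
mortar rim [ 0.544 -0.007  0.052] [0. 0.]
glass rim [0.65  0.011 0.083] [0.0024 0.0024]
sample rim [ 0.529 -0.296  0.077] [0.0018 0.0018]
funnel rim [ 0.526 -0.296  0.181] [0.0003 0.0003]
rod top [ 0.629 -0.332  0.397] [0.0001 0.0001]
base corner [ 0.493 -0.25   0.041] [0.0343 0.0343]
base corner2 [ 0.671 -0.294  0.01 ] [0.0042 0.0042]
clamp [ 0.632 -0.332  0.169] [0.0014 0.0014]
[[-0.     0.348 -0.937]
 [ 0.001 -0.937 -0.348]
 [-1.    -0.001  0.   ]]
wrist cam in tool:
[ 0.01908988 -0.00020583 -0.07225343] [[-0.     0.266 -0.964]
 [ 1.     0.     0.   ]
 [ 0.    -0.964 -0.266]]
```

Measurements agree with the text: plate z≈0.160, rims at 0.049 and 0.077, funnel rim 0.181, meter top ≈0.225. The stand origin is about (0.4915, 0.2705) with yaw ≈6.9°. The funnel axis is about (0.527, -0.296) with yaw ≈-19°. I'll raise the arm and turn the jaws to the stand's x.

```bash
python3 -m creep '[[-30,0,0,0,0,0,70],[-40,0,0,-0.1,0,0,70],[0,0,0,-0.148,0,0,70],[0,0,0,-0.148,0,0,70],[0,0,0,-0.148,0,0,70]]'; python3 -m creep '[[0,0,0,-0.148,0,0,70],[0,0,0,-0.148,0,0,70],[0,0,0,-0.148,0,0,70],[0,0,0,-0.148,0,0,70],[0,0,0,-0.148,0,0,70]]'; python3 -m creep '[[0,0,0,-0.05,0,0,70],[0,15,-20,0,0,0,70],[0,24,-35,0,0,0,70],[0,24,-35,0,0,0,70],[0,24,-35,0,0,0,70]]'
```

```text
time: 0.8
position: [0.2264, -0.6093, 0.4752]
tool_rot: [1.679, 0.817, -1.68]
ft_force: [-0.3, -0.8, 0.2]
grip_width: 0.809
time: 1.3
position: [0.2264, -0.6093, 0.4747]
tool_rot: [1.154, 1.244, -1.154]
ft_force: [-0.6, -0.7, 0.3]
grip_width: 0.806
time: 1.8
position: [0.2985, -0.4734, 0.4746]
tool_rot: [1.121, 1.263, -1.121]
ft_force: [0.4, 0.1, -0.3]
grip_width: 0.805
```

```bash
python3 -m creep '[[0,24,-36,0,0,0,70],[0,24,-36,0,0,0,70],[0,24,-36,0,0,0,70],[0,24,-36,0,0,0,70],[0,24,-36,0,0,0,70]]'; python3 -m creep '[[0,24,-36,0,0,0,70],[0,24,-36,0,0,0,70],[0,20,-36,0,0,0,70],[0,15,-40,0,0,0,70],[0,10,-45,0,0,0,70]]'; python3 - <<'E'
from h import *
s=monitor.get_state();Rt=R.from_rotvec(s["tool_rot"]).as_matrix();print(Rt.round(3),s["position"],s["joint_positions"].round(2))
for t in [(0.4915,0.2705,0.42),(0.47,0.20,0.47)]: print((Rt.T@(np.array(t)-s["position"])*1000).round(1))
E
```

```text
time: 2.3
position: [0.3962, -0.28, 0.4749]
tool_rot: [1.121, 1.262, -1.121]
ft_force: [0.8, -0.1, 0.8]
grip_width: 0.804
time: 2.8
position: [0.4655, -0.0778, 0.4747]
tool_rot: [1.122, 1.262, -1.121]
ft_force: [0.3, -0.9, 0.1]
grip_width: 0.805
[[ 0.001  0.993  0.118]
 [-0.     0.118 -0.993]
 [-1.     0.001  0.   ]] [ 0.46554577 -0.07784099  0.47474905] [ 0.88 -0.08 -0.72  1.74 -0.05  1.46  0.29]
[  54.7   66.9 -342.8]
[   4.7   37.3 -275.4]
```

```bash
python3 -m creep '[[0,9,-45,0,0,0,70],[0,9,-45,0,0,0,70],[0,9,-45,0,0,0,70],[0,9,-45,0,0,0,70],[0,9,-45,0,0,0,70]]'; python3 -m creep '[[0,5,-30,0,0,0,70],[0,3,-15,0,0,0,70],[0,0,0,0,0,0,70]]'; python3 - <<'E'
from h import *
import pickle
s=monitor.get_state();print(s["position"],s["joint_positions"].round(2))
d=get_image("wrist");pickle.dump((d,s),open("w1.pkl","wb"));crop(d["img"],0,0,640,480,1,"pics/w1.png")
E
```

```text
time: 3.3
position: [0.4827, 0.1515, 0.4751]
tool_rot: [1.121, 1.261, -1.121]
ft_force: [0.6, 0.6, -0.7]
grip_width: 0.8
time: 3.6
position: [0.4849, 0.198, 0.4748]
tool_rot: [1.118, 1.267, -1.116]
ft_force: [-0.6, -0.5, 0.1]
grip_width: 0.8
[0.48492584 0.19795999 0.47480184] [ 0.57  0.11 -1.06  1.62  0.09  1.47 -0.38]
```

View pics/w1.png

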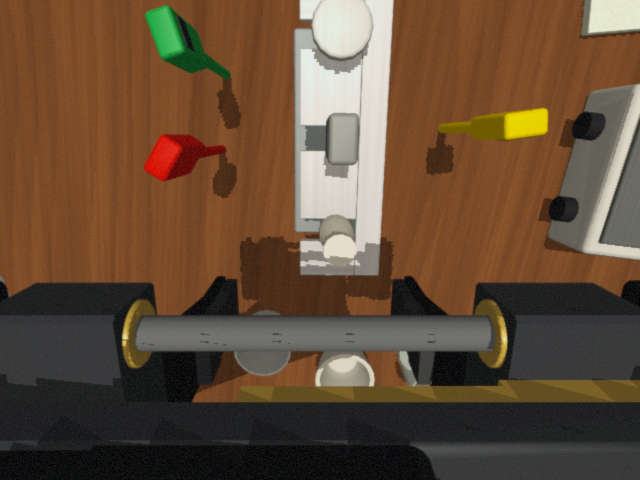

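The meter head top is at about (343,135) in the wrist view, with the dial at (342,22) and the pipette at (338,245). Now a second wrist view, further on.

```bash
python3 -m creep '[[0,0,-25,0,0,0,70],[0,0,-15,0,0,0,70],[0,0,0,0,0,0,70]]'; python3 - <<'E'
from h import *
import pickle
s=monitor.get_state();print(s["position"],s["joint_positions"].round(2))
d=get_image("wrist");pickle.dump((d,s),open("w2.pkl","wb"))
d1,_=pickle.load(open("w1.pkl","rb"))
a=cv2.resize(d1["img"][80:280,280:400,::-1],None,fx=3,fy=3,interpolation=cv2.INTER_CUBIC)
b=cv2.resize(d["img"][80:280,280:400,::-1],None,fx=3,fy=3,interpolation=cv2.INTER_CUBIC)
cv2.imwrite("pics/w12.png",np.hstack([a,b]))
E
```

```text
time: 3.95
position: [0.4805, 0.2354, 0.4747]
tool_rot: [1.12, 1.264, -1.12]
ft_force: [-0.2, -0.1, -0.1]
grip_width: 0.805
[0.48053392 0.23543986 0.47473801] [ 0.49  0.15 -1.09  1.6   0.13  1.47 -0.49]
```

View pics/w12.png

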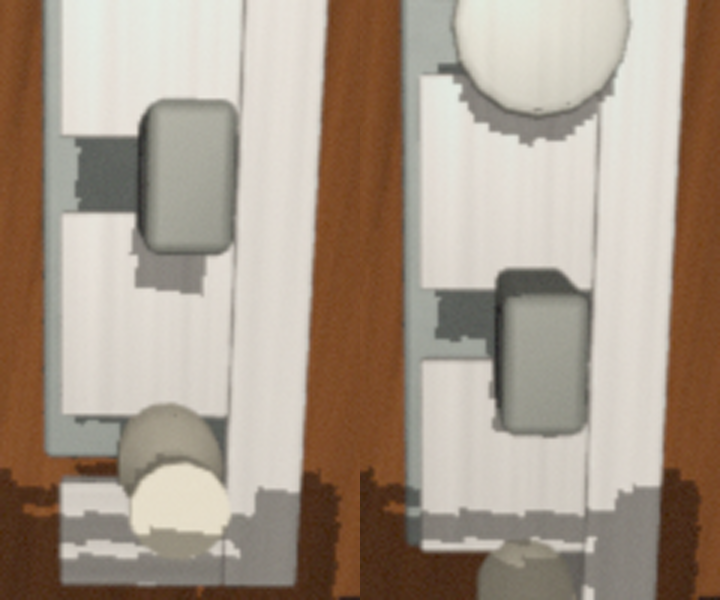

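```bash
python3 - <<'E'
from h import *
import pickle
d1,s1=pickle.load(open("w1.pkl","rb"));d2,s2=pickle.load(open("w2.pkl","rb"))
f=lambda p:(280+(p[0]+.5)/3-.5,80+(p[1]+.5)/3-.5)
def L(n,p,q):
    x,r=tri([(d1,*f(p)),(d2,*f(q))]);print(n,x.round(4),np.round(r,4));return x
t=L("top",(192,176),(187,363))
for p in [(147,100),(238,100),(147,252),(238,252)]: print(onz(d1,*f(p),.222).round(4))
for p in [(145,292),(228,292),(145,434),(228,434)]: print(onz(d2,*f(p),.222).round(4))
L("slot corner",(60,211),(60,357));L("slot corner2",(60,135),(60,289))
L("plate front corner",(62,415),(62,550))
print([onz(d1,*f(p),.16).round(4) for p in [(62,135),(62,211)]],[onz(d2,*f(p),.16).round(4) for p in [(60,289),(60,357)]])
s=monitor.get_state();Rt=R.from_rotvec(s["tool_rot"]).as_matrix()
print((Rt.T@(np.array([t[0],t[1],.20+.164])-s["position"])*1000).round(1))
E
```

```text
top [0.4931 0.27   0.2199] [0. 0.]
[0.4823 0.283  0.222 ]
[0.4997 0.2852 0.222 ]
[0.4861 0.2544 0.222 ]
[0.5041 0.2566 0.222 ]
[0.4826 0.2836 0.222 ]
[0.4991 0.2856 0.222 ]
[0.4864 0.2545 0.222 ]
[0.5035 0.2566 0.222 ]
slot corner [0.4658 0.2574 0.1556] [0. 0.]
slot corner2 [0.4639 0.2756 0.1618] [0. 0.]
plate front corner [0.4723 0.2058 0.1597] [0.0001 0.0001]
[array([0.4644, 0.2757, 0.16  ]), array([0.4664, 0.2576, 0.16  ])] [array([0.4639, 0.2754, 0.16  ]), array([0.4658, 0.2581, 0.16  ])]
[110.6  16.3 -34.2]
```

The meter top measures 0.220 (expected 0.222), is 18×30 mm, and sits on the slot's centre line. I'll centre, descend and then close gently.

```bash
python3 -m creep '[[0,8,-17,-0.007,0,0,70],[0,8,-17,0,0,0,60],[0,0,0,0,0,0,60],[20,0,0,0,0,0,60],[25,0,0,0,0,0,60]]'; python3 - <<'E'
from h import *
s=monitor.get_state();Rt=R.from_rotvec(s["tool_rot"]).as_matrix()
print(s["joint_positions"].round(2),(Rt.T@(np.array([.4931,.27,.364])-s["position"])*1000).round(1))
E
```

```text
time: 4.5
position: [0.4935, 0.2688, 0.43]
tool_rot: [1.118, 1.263, -1.116]
ft_force: [0.1, 0.1, 0.1]
grip_width: 0.696
[ 0.38  0.27 -1.08  1.61  0.24  1.41 -0.6 ] [66.  -0.4 -1.3]
```

```bash
python3 -m creep '[[20,0,-1,0,0,0,60],[20,0,0,0,0,0,60],[16,0,0,0,0,0,60],[10,0,0,0,0,0,60],[0,0,0,0,0,0,60]]'; python3 - <<'E'
from h import *
s=monitor.get_state();Rt=R.from_rotvec(s["tool_rot"]).as_matrix()
print(s["joint_positions"].round(2),(Rt.T@(np.array([.4931,.27,.364])-s["position"])*1000).round(1),Rt.round(3))
d=get_image("wrist");crop(d["img"],0,0,640,480,1,"pics/w3.png")
E
```

```text
time: 5.0
position: [0.4926, 0.2703, 0.3625]
tool_rot: [1.115, 1.266, -1.119]
ft_force: [0.6, 1.0, 0.0]
grip_width: 0.688
[ 0.35  0.32 -1.06  1.7   0.29  1.29 -0.65] [-1.5  0.5  0.4] [[-0.002  0.992  0.125]
 [-0.002  0.125 -0.992]
 [-1.    -0.002  0.001]]
```

View pics/w3.png

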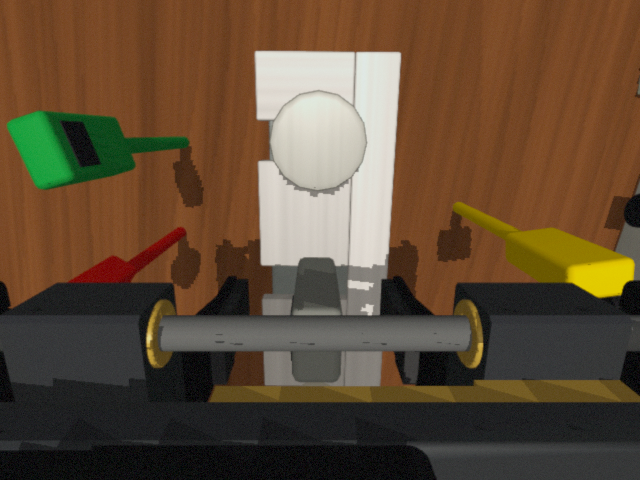

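The grey head (316,320) is centred between the jaws, at about 248 and 384 px. Closing.

```bash
python3 -m creep '[[0,0,0,0,0,0,30],[0,0,0,0,0,0,14],[0,0,0,0,0,0,14],[0,0,0,0,0,0,14],[0,0,0,0,0,0,14]]' 20;  python3 -m creep '[[0,0,0,0,0,0,14],[0,0,0,0,0,0,14],[0,0,0,0,0,0,14]]'; python3 - <<'E'
from h import *
s=monitor.get_state();print(s["position"],s["ft_force"],s["grip_width"]*87)
E
```

```text
time: 5.55
position: [0.4926, 0.2717, 0.3639]
tool_rot: [1.116, 1.266, -1.116]
ft_force: [0.4, 0.8, -0.2]
grip_width: 0.32
time: 5.85
position: [0.4926, 0.2716, 0.3637]
tool_rot: [1.116, 1.266, -1.116]
ft_force: [0.2, -0.7, 0.2]
grip_width: 0.213
[0.49260114 0.27159802 0.36374035] [ 0.19899898 -0.72509154  0.15241952] 18.54993908192607
```

```bash
python3 -m creep '[[-5,0,0,0,0,0,14],[-15,0,0,0,0,0,14],[-20,0,0,0,0,0,14],[-20,0,0,0,0,0,14],[-20,0,0,0,0,0,14]]';  python3 -m creep '[[-20,0,0,0,0,0,14],[-25,0,0,0,0,0,14],[-30,0,0,0,0,0,14],[-30,0,0,0,0,0,14],[-20,0,0,0,0,0,14]]'; python3 - <<'E'
from h import *
import pickle
s=monitor.get_state();print(s["position"],s["ft_force"],s["grip_width"]*87,s["joint_positions"].round(2))
D={n:get_image(n) for n in("scene","side")};pickle.dump(D,open("d1.pkl","wb"))
crop(D["scene"]["img"],340,60,540,260,2,"pics/b1.png");crop(D["side"]["img"],220,180,420,430,2,"pics/b2.png")
E
```

```text
time: 6.35
position: [0.4924, 0.2718, 0.4458]
tool_rot: [1.116, 1.266, -1.115]
ft_force: [-0.3, -0.2, 0.1]
grip_width: 0.207
time: 6.85
position: [0.4921, 0.2719, 0.5722]
tool_rot: [1.118, 1.265, -1.113]
ft_force: [0.0, 0.6, -0.9]
grip_width: 0.204
[0.49207215 0.27191487 0.57224876] [ 0.04565259  0.61852046 -0.91426289] 17.712530004157703 [ 0.36  0.24 -1.1   1.35  0.21  1.68 -0.58]
```

View pics/b1.png

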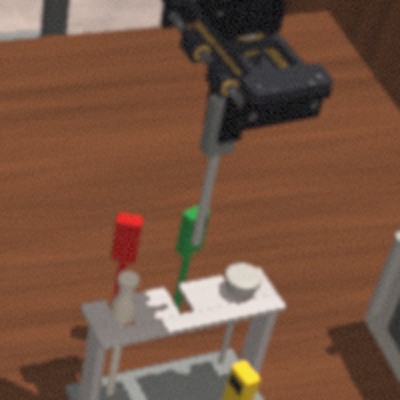

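View pics/b2.png

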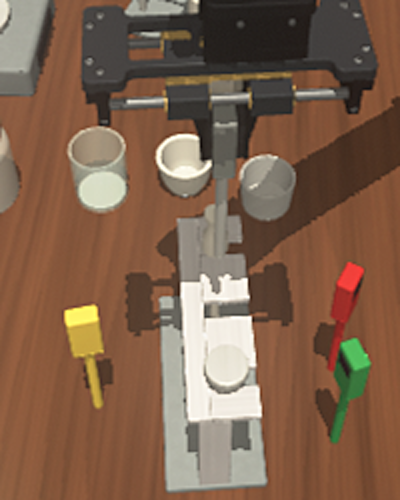

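The meter hangs straight in the jaws, clear of the plate. Its tip is at about (438,182) in scene and about (328,309) in side. I'll check the tip in the tool frame and measure both cups precisely with rim ellipses.

```bash
python3 - <<'E'
from h import *
import pickle
D=pickle.load(open("d1.pkl","rb"));S,T=D["scene"],D["side"]
s=monitor.get_state();Rt=R.from_rotvec(s["tool_rot"]).as_matrix()
exp=s["position"]+Rt@[.164+.16,0,0]
print("expected tip",exp,proj(S,exp),proj(T,exp))
x,r=tri([(S,438.2,182.3),(T,328.4,308.9)]);print(x,r,(Rt.T@(x-s["position"])*1000).round(1))
crop(S["img"],415,110,465,200,8,"pics/c1.png");crop(T["img"],305,215,355,325,6,"pics/c2.png")
D0=pickle.load(open("d0.pkl","rb"))
crop(D0["scene"]["img"],292,225,335,272,12,"pics/c3.png");crop(D0["side"]["img"],332,250,375,295,12,"pics/c4.png")
crop(D0["scene"]["img"],145,230,215,320,6,"pics/c5.png");crop(D0["side"]["img"],300,130,350,210,7,"pics/c6.png")
E
python3 -c "
import cv2,numpy as np
def H(l,o):
    I=[cv2.imread(f'pics/{n}.png') for n in l];h=max(i.shape[0] for i in I)
    cv2.imwrite(o,np.hstack([cv2.copyMakeBorder(i,0,h-i.shape[0],0,0,0) for i in I]))
H(['c1','c2'],'pics/cA.png');H(['c5','c6'],'pics/cC.png')
"
```

```text
expected tip [0.49390387 0.27337533 0.24873151] [438.67013757 181.38407193] [328.6709873  309.57149213]
[0.49482601 0.27181384 0.24772466] [np.float64(0.0005512227255485781), np.float64(0.0005512227255484403)] [325.    0.7   1.7]
```

View pics/cA.png

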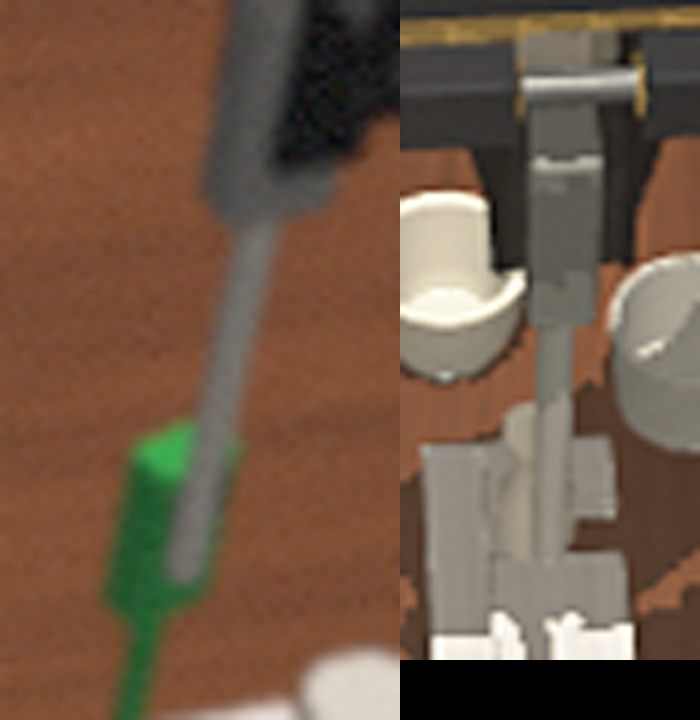

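View pics/c3.png

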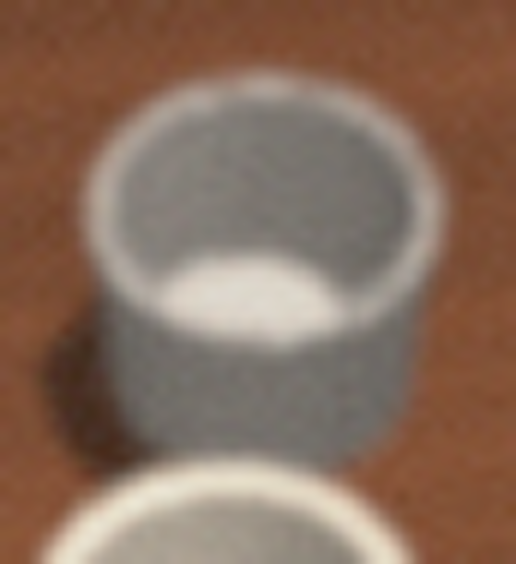

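View pics/c4.png

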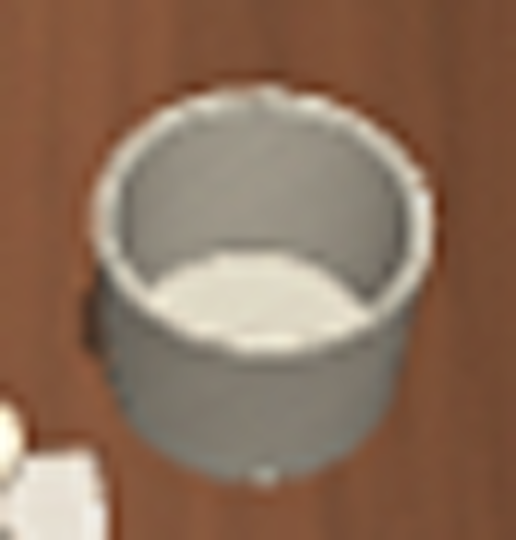

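View pics/cC.png

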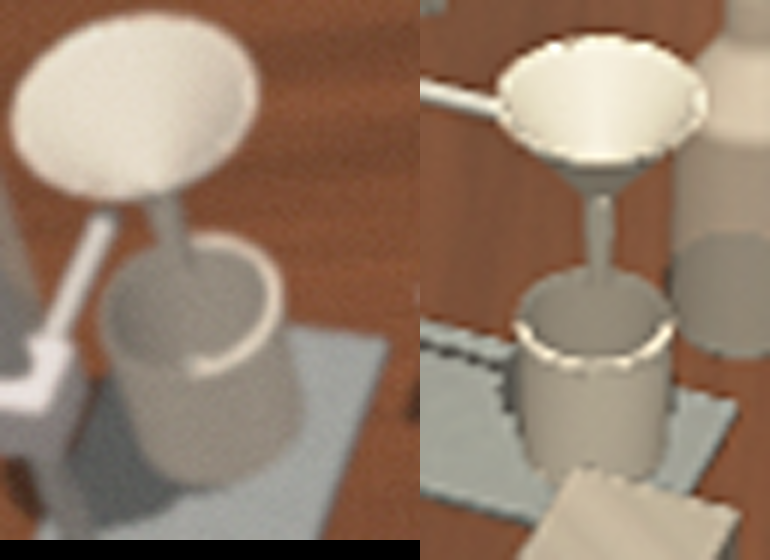

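```bash
python3 - <<'E'
from h import *
import pickle
from scipy.optimize import least_squares
D=pickle.load(open("d0.pkl","rb"));S,T=D["scene"],D["side"]
def F(o,s): return lambda p:(o[0]+(p[0]+.5)/s-.5,o[1]+(p[1]+.5)/s-.5)
def fit(n,d,f,pts,z):
    X=np.array([onz(d,*f(p),z)[:2] for p in pts])
    r=least_squares(lambda q:np.hypot(X[:,0]-q[0],X[:,1]-q[1])-q[2],[*X.mean(0),.03])
    print(n,r.x.round(4),(r.fun*1000).round(1))
a=F((292,225),12);b=F((332,250),12);c=F((145,230),6);e=F((300,130),7)
fit("rinse S",S,a,[(84,210),(446,205),(262,72),(265,347),(130,120),(400,120)],.05)
fit("rinse T",T,b,[(93,222),(434,220),(263,86),(265,354),(145,125)],.05)
fit("sample S",S,c,[(103,310),(284,290),(215,233),(200,378),(260,350)],.078)
fit("sample T",T,e,[(96,320),(255,322),(180,368),(125,352),(230,352)],.078)
fit("funnel S",S,c,[(10,115),(260,90),(150,12),(120,198)],.185)
fit("funnel T",T,e,[(77,100),(288,102),(183,36),(180,165)],.185)
x,r=tri([(S,*c((150,105))),(T,*e((182,100)))])
for p in [(128,232),(130,285)]: pass
print("clamp->", tri([(S,150,295.5),(T,288,139.6)]))
print("cube",tri([(S,236,265),(T,329,207)]),"bottle top",tri([(S,116.5,231),(T,348.5,123)]))
E
```

```text
rinse S [0.4446 0.0174 0.0356] [-0.1 -0.2  0.5  0.2 -0.2 -0.2]
rinse T [0.4425 0.0145 0.0346] [ 0.1 -0.3  0.6  0.2 -0.6]
sample S [ 0.5314 -0.2948  0.0327] [-0.4 -0.8  0.6  0.3  0.4]
sample T [ 0.5284 -0.301   0.0323] [ 0.4  0.   1.1 -1.  -0.5]
funnel S [ 0.5282 -0.2957  0.0414] [-0.1 -0.1  0.1  0.1]
funnel T [ 0.5263 -0.2987  0.0409] [-0.6 -0.6  0.6  0.6]
clamp-> (array([ 0.63243912, -0.33095879,  0.16991403]), [np.float64(0.001541071149537252), np.float64(0.0015410711495375095)])
cube (array([ 0.5101423 , -0.16629326,  0.07901273]), [np.float64(0.0003784909656374241), np.float64(0.00037849096563734715)]) bottle top (array([ 0.4671444 , -0.39922922,  0.1852269 ]), [np.float64(0.0007273945505871534), np.float64(0.0007273945505873196)])
```

Both views agree to about 3 mm. Averages: rinse cup (0.4435, 0.016), sample cup (0.530, -0.298), funnel axis (0.527, -0.297). The tip in the tool frame is about (324, 1, 2) mm. Moving over the rinse cup now.

```bash
python3 -m creep '[[0,-5,15,0,0,0,14],[0,-10,31,0,0,0,14],[0,-10,31,0,0,0,14],[0,-10,31,0,0,0,14],[0,-10,31,0,0,0,14]]';  python3 -m creep '[[0,-10,31,0,0,0,14],[0,-10,31,0,0,0,14],[0,-10,31,0,0,0,14],[0,-6,14,0,0,0,14],[0,0,0,0,0,0,14]]'; cat > tip.py <<'E'
from h import *
import sys
def tip(target,off=(.324,.0007,.0017)):
    s=monitor.get_state();Rt=R.from_rotvec(s["tool_rot"]).as_matrix()
    t=s["position"]+Rt@np.array(off)
    print("t",round(s["time"],2),"tip",t.round(4),"q",s["joint_positions"].round(2),"F",s["ft_force"].round(1),"w",round(s["grip_width"]*87,1))
    print("axes\n",Rt.round(3)); print("go mm",(Rt.T@(np.array(target)-t)*1000).round(1))
tip([float(v) for v in sys.argv[1:4]])
E
python3 tip.py .4435 .016 .1
```

```text
time: 7.45
position: [0.4647, 0.127, 0.5682]
tool_rot: [1.115, 1.266, -1.116]
ft_force: [1.0, -0.0, -0.3]
grip_width: 0.204
time: 7.95
position: [0.4426, 0.0149, 0.5683]
tool_rot: [1.119, 1.264, -1.121]
ft_force: [0.7, -0.0, 0.1]
grip_width: 0.203
t 7.95 tip [0.4432 0.0131 0.2443] q [ 0.84 -0.18 -0.79  1.61 -0.13  1.66  0.17] F [ 0.7 -0.   0.1] w 17.7
axes
 [[-0.001  0.993  0.12 ]
 [-0.001  0.12  -0.993]
 [-1.    -0.001  0.001]]
go mm [144.2   0.8  -3. ]
```

```bash
python3 -m creep '[[30,1,-3,0,0,0,14],[35,0,0,0,0,0,14],[35,0,0,0,0,0,14],[30,0,0,0,0,0,14],[20,0,0,0,0,0,14]]';  python3 -m creep '[[0,0,0,0,0,0,14]]'; python3 tip.py .4435 .016 .022; python3 - <<'E'
from h import *
import pickle
D={n:get_image(n) for n in("scene","side")};pickle.dump(D,open("d2.pkl","wb"))
a=cv2.resize(D["scene"]["img"][190:280,280:350,::-1],None,fx=5,fy=5,interpolation=cv2.INTER_CUBIC)
b=cv2.resize(D["side"]["img"][210:300,320:390,::-1],None,fx=5,fy=5,interpolation=cv2.INTER_CUBIC)
cv2.imwrite("pics/r1.png",np.hstack([a,b]))
for n in D: print(n,proj(D[n],(.4435,.016,.05)))
E
```

```text
time: 8.45
position: [0.443, 0.0223, 0.4163]
tool_rot: [1.113, 1.27, -1.115]
ft_force: [-0.2, -0.5, -0.7]
grip_width: 0.206
time: 8.55
position: [0.4426, 0.0219, 0.416]
tool_rot: [1.113, 1.272, -1.117]
ft_force: [0.2, -0.5, 0.4]
grip_width: 0.207
t 8.55 tip [0.4418 0.0207 0.092 ] q [ 0.83 -0.15 -0.84  1.89 -0.11  1.36  0.14] F [ 0.2 -0.5  0.4] w 18.0
axes
 [[-0.005  0.992  0.128]
 [ 0.001  0.128 -0.992]
 [-1.    -0.005 -0.002]]
go mm [70.   1.4  5. ]
scene [312.97830461 241.55115691]
side [353.17911087 268.18074439]
```

View pics/r1.png

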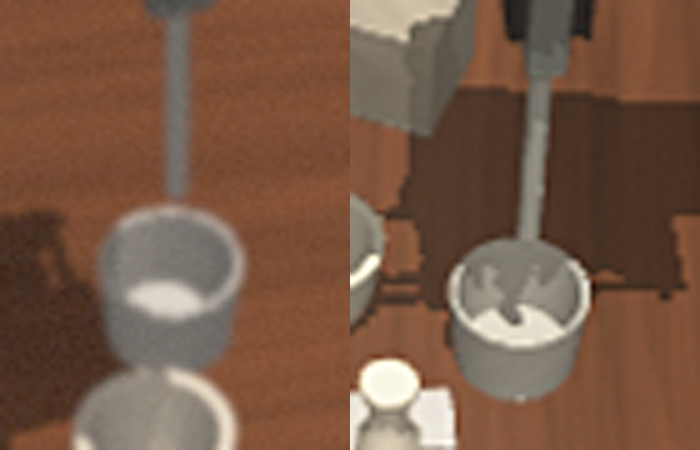

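```bash
python3 -m creep '[[0,1,5,0,0,0,14],[0,0,0,0,0,0,14],[0,0,0,0,0,0,14]]'; python3 tip.py .4435 .016 .022; python3 - <<'E'
from h import *
import pickle
D=pickle.load(open("d2.pkl","rb"))
print([proj(D[n],(.4418,.0207,.092)) for n in D])
x,r=tri([(D["scene"],280+176/5,190+195/5),(D["side"],320+180/5,210+240/5)]);print(x,r)
E
```

```text
time: 8.95
position: [0.4457, 0.0155, 0.4196]
tool_rot: [1.117, 1.265, -1.115]
ft_force: [1.3, -0.2, -0.6]
grip_width: 0.204
t 8.95 tip [0.4471 0.0138 0.0956] q [ 0.83 -0.14 -0.83  1.88 -0.11  1.36  0.15] F [ 1.3 -0.2 -0.6] w 17.8
axes
 [[ 0.001  0.992  0.125]
 [-0.     0.125 -0.992]
 [-1.     0.001  0.   ]]
go mm [73.6 -3.4 -2.6]
[array([314.90165122, 228.63943138]), array([354.7909372 , 258.44492777])]
[0.44021554 0.02040867 0.09124695] [np.float64(0.0018907003873420247), np.float64(0.0018907003873421485)]
```

```bash
python3 -m creep '[[10,-3,-2,0,0,0,14],[20,0,0,0,0,0,14],[0,0,0,0,0,0,14]]'; python3 tip.py .4435 .016 .022
```

```text
time: 9.25
position: [0.4409, 0.0173, 0.3863]
tool_rot: [1.114, 1.27, -1.119]
ft_force: [-0.1, 0.5, -1.5]
grip_width: 0.208
t 9.25 tip [0.4403 0.0158 0.0623] q [ 0.83 -0.13 -0.85  1.94 -0.1   1.3   0.14] F [-0.1  0.5 -1.5] w 18.1
axes
 [[-0.005  0.992  0.126]
 [ 0.     0.126 -0.992]
 [-1.    -0.004 -0.001]]
go mm [40.3  3.4  0.2]
```

```bash
python3 -m creep '[[14,2,0,0,0,0,14],[14,0,0,0,0,0,14],[10,0,0,0,0,0,14],[0,0,0,0,0,0,14]]'; python3 tip.py .4435 .016 .022;python3 - <<'E'
from h import *
D={n:get_image(n) for n in("scene","side")}
a=cv2.resize(D["scene"]["img"][190:280,280:350,::-1],None,fx=5,fy=5,interpolation=cv2.INTER_CUBIC)
b=cv2.resize(D["side"]["img"][210:300,320:390,::-1],None,fx=5,fy=5,interpolation=cv2.INTER_CUBIC)
cv2.imwrite("pics/r2.png",np.hstack([a,b]))
E
```

```text
time: 9.65
position: [0.4434, 0.0174, 0.3493]
tool_rot: [1.115, 1.269, -1.118]
ft_force: [0.8, -0.9, -0.6]
grip_width: 0.204
t 9.65 tip [0.4434 0.016  0.0253] q [ 0.82 -0.08 -0.87  1.98 -0.07  1.21  0.1 ] F [ 0.8 -0.9 -0.6] w 17.7
axes
 [[-0.003  0.992  0.126]
 [ 0.001  0.126 -0.992]
 [-1.    -0.003 -0.001]]
go mm [ 3.3  0.1 -0. ]
```

View pics/r2.png

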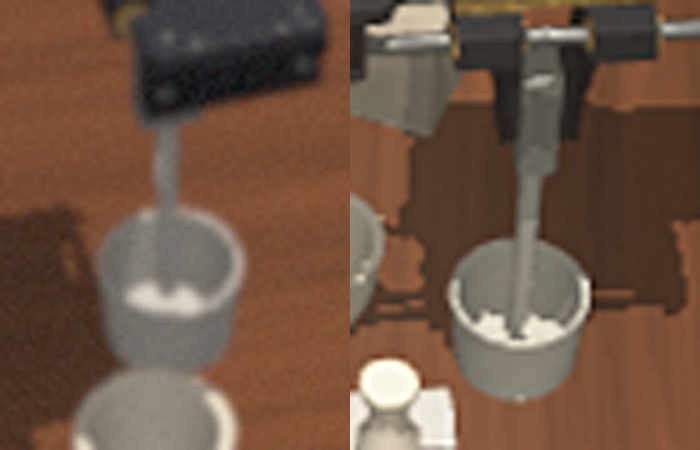

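The tip stands inside the steel cup at mid-floor, touching nothing (force about 0). I'll go a little deeper, hold, then raise and tilt.

```bash
python3 -m creep '[[5,0,0,0,0,0,14],[0,0,0,0,0,0,14],[0,0,0,0,0,0,14],[0,0,0,0,0,0,14],[0,0,0,0,0,0,14]]'; python3 tip.py .4434 .016 .02; python3 -m creep '[[-15,0,0,0,0,0,14],[-25,0,0,0,0,0,14],[-25,0,0,0,0,0,14],[-25,0,0,0,0,0,14],[-25,0,0,0,0,0,14]]';python3 tip.py .4434 .016 .14
```

```text
time: 10.25
position: [0.4442, 0.0175, 0.3459]
tool_rot: [1.116, 1.266, -1.116]
ft_force: [-0.4, -0.3, -0.3]
grip_width: 0.207
t 10.25 tip [0.4452 0.0158 0.0219] q [ 0.82 -0.07 -0.87  1.99 -0.06  1.2   0.1 ] F [-0.4 -0.3 -0.3] w 18.0
axes
 [[ 0.     0.992  0.126]
 [-0.     0.126 -0.992]
 [-1.     0.     0.   ]]
go mm [ 1.9 -1.8 -0.4]
time: 10.75
position: [0.444, 0.0176, 0.4619]
tool_rot: [1.116, 1.266, -1.116]
ft_force: [0.8, 0.1, 0.1]
grip_width: 0.207
t 10.75 tip [0.445  0.0159 0.1379] q [ 0.84 -0.17 -0.82  1.81 -0.12  1.45  0.16] F [0.8 0.1 0.1] w 18.0
axes
 [[ 0.     0.992  0.126]
 [-0.     0.126 -0.992]
 [-1.     0.     0.   ]]
go mm [-2.1 -1.6 -0.3]
```

```bash
python3 -m creep '[[0,-3,20,0,0,0,14],[0,-3,25,0,0,0,14],[0,-2,20,0,0,0,14],[0,0,0,-0,-0.1,0.032,14],[0,0,0,0,-0.1,0.032,14]]'; python3 -m creep '[[0,0,0,0,-0.1,0.032,14],[0,0,0,0,-0.1,0.032,14],[0,0,0,0,-0.1,0.032,14],[0,0,0,0,0,0,14]]'; python3 tip.py .512 -.259 .131
```

```text
time: 11.25
position: [0.4445, -0.0493, 0.4607]
tool_rot: [1.011, 1.064, -1.151]
ft_force: [-0.1, 0.5, -0.1]
grip_width: 0.207
time: 11.65
position: [0.444, -0.0467, 0.4606]
tool_rot: [0.846, 0.772, -1.177]
ft_force: [-0.6, 0.5, -1.9]
grip_width: 0.211
t 11.65 tip [ 0.5136 -0.1956  0.1814] q [ 0.83 -0.29 -0.81  1.93  0.28  1.18  0.07] F [-0.6  0.5 -1.9] w 18.3
axes
 [[ 0.212  0.974  0.074]
 [-0.456  0.165 -0.875]
 [-0.865  0.152  0.479]]
go mm [ 72.1 -19.7  31.2]
```

J2 is near its lower limit (-0.3). I'll lower first, which brings it back, and check.

```bash
python3 -m creep '[[17,-3,-10,0,0,0,14],[17,-3,-10,0,0,0,14],[0,0,0,0,0,0,14]]'; python3 tip.py .512 -.259 .131
```

```text
time: 11.95
position: [0.4433, -0.0472, 0.4184]
tool_rot: [0.849, 0.779, -1.181]
ft_force: [-0.2, 0.7, -1.6]
grip_width: 0.207
t 11.95 tip [ 0.5109 -0.1948  0.138 ] q [ 0.84 -0.26 -0.84  1.99  0.31  1.12  0.01] F [-0.2  0.7 -1.6] w 18.1
axes
 [[ 0.206  0.976  0.074]
 [-0.451  0.161 -0.878]
 [-0.868  0.148  0.474]]
go mm [ 35.3 -10.3  53.1]
```

```bash
python3 -m creep '[[9,-3,13,0,0,0,14],[9,-3,13,0,0,0,14],[0,0,0,0,0,0,14]]'; python3 tip.py .512 -.259 .131;  python3 -m creep '[[9,-2,13,0,0,0,14],[8,-2,13,0,0,0,14],[0,0,0,0,0,0,14]]'; python3 tip.py .512 -.259 .131;
```

```text
time: 12.25
position: [0.4436, -0.0825, 0.4171]
tool_rot: [0.851, 0.771, -1.184]
ft_force: [-0.8, -0.2, -0.7]
grip_width: 0.205
t 12.25 tip [ 0.512  -0.2314  0.1376] q [ 0.86 -0.25 -0.79  2.    0.32  1.08  0.07] F [-0.8 -0.2 -0.7] w 17.8
axes
 [[ 0.209  0.976  0.067]
 [-0.455  0.157 -0.876]
 [-0.866  0.153  0.477]]
go mm [18.3 -5.4 21.1]
time: 12.55
position: [0.4451, -0.1129, 0.4136]
tool_rot: [0.85, 0.772, -1.183]
ft_force: [-0.8, -0.3, -0.3]
grip_width: 0.206
t 12.55 tip [ 0.5136 -0.2617  0.134 ] q [ 0.88 -0.23 -0.75  2.    0.33  1.05  0.11] F [-0.8 -0.3 -0.3] w 17.9
axes
 [[ 0.209  0.976  0.068]
 [-0.455  0.159 -0.876]
 [-0.866  0.152  0.477]]
go mm [ 1.  -1.6 -3.9]
```

```bash
python3 - <<'E'
from h import *
import pickle
D={n:get_image(n) for n in("scene","side","wrist")};pickle.dump(D,open("d3.pkl","wb"))
crop(D["scene"]["img"],90,180,290,340,4,"pics/f1.png");crop(D["side"]["img"],260,90,400,230,4,"pics/f2.png");crop(D["wrist"]["img"],0,0,640,480,1,"pics/f3.png")
from h import proj
for n in("scene","side"): print(n,proj(D[n],(.5136,-.2617,.134)))
E
```

```text
scene [188.19403261 255.51990089]
side [329.57343814 167.73844896]
```

View pics/f1.png

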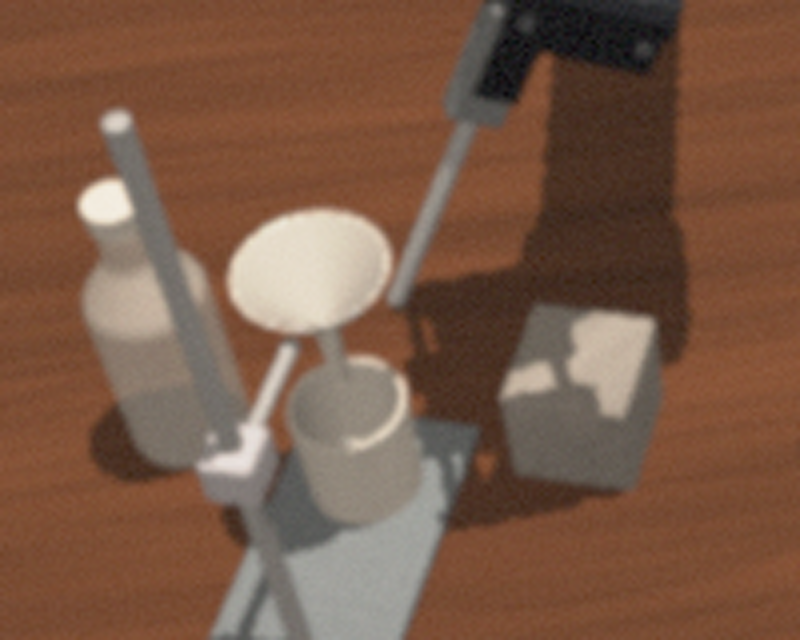

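View pics/f2.png

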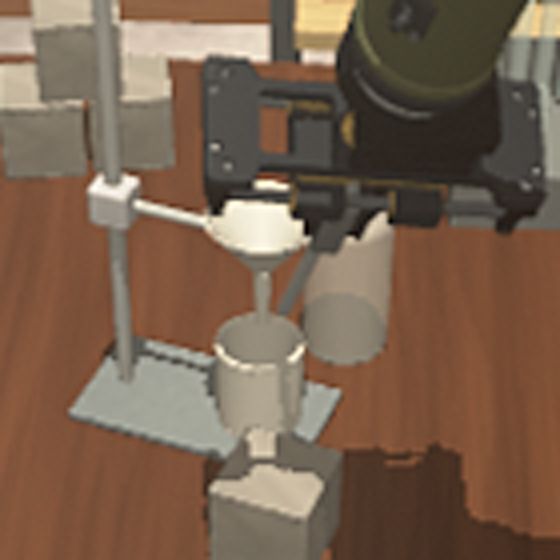

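View pics/f3.png

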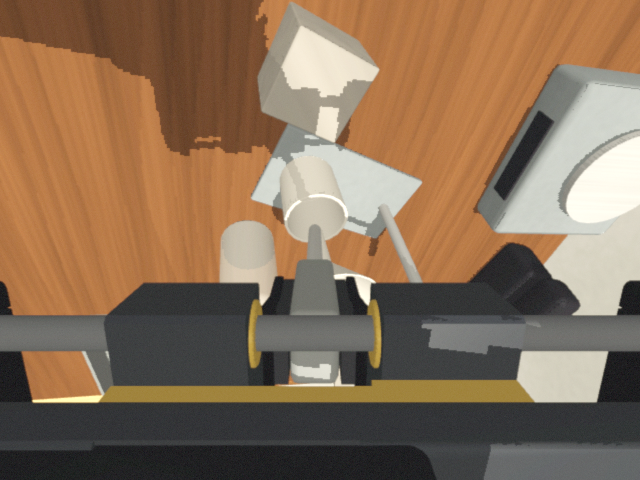

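```bash
python3 - <<'E'
from h import *
import pickle
D=pickle.load(open("d3.pkl","rb"));d=D["wrist"]
crop(d["img"],230,140,390,300,5,"pics/f4.png")
for p in [(316,212)]: print(onz(d,*p,.078))
E
python3 tip.py .531 -.300 .053
```

```text
[ 0.52899219 -0.28819114  0.078     ]
t 12.7 tip [ 0.5151 -0.2583  0.1343] q [ 0.88 -0.23 -0.76  2.    0.33  1.05  0.11] F [-0.7  0.4 -0.6] w 18.0
axes
 [[ 0.212  0.975  0.072]
 [-0.454  0.163 -0.876]
 [-0.866  0.153  0.477]]
go mm [92.7 -3.7 -1.1]
```

View pics/f4.png

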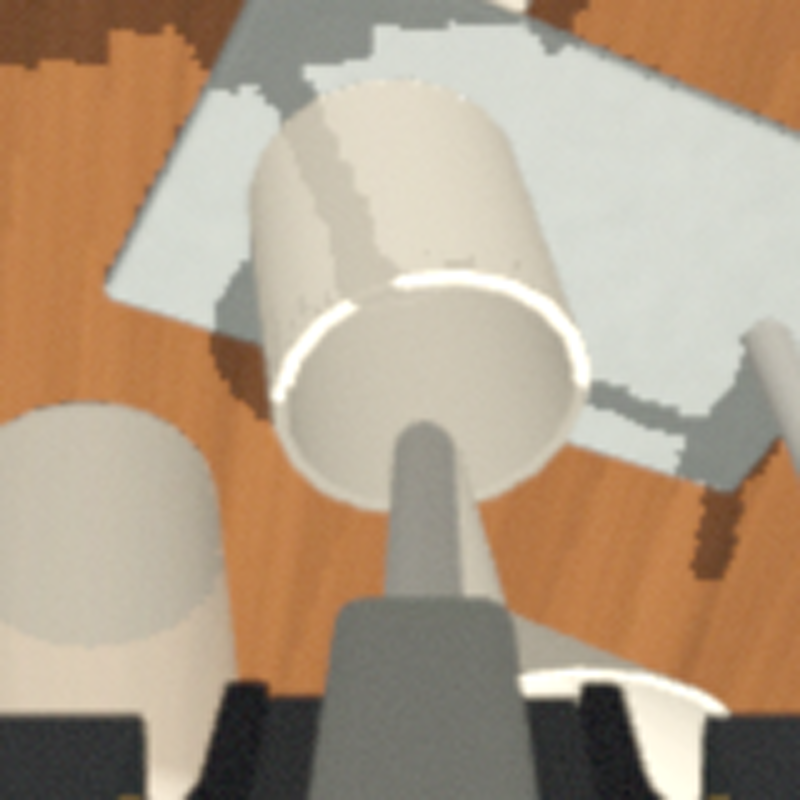

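```bash
python3 - <<'E'
from h import *
import pickle
from scipy.optimize import least_squares
d=pickle.load(open("d3.pkl","rb"))["wrist"]
X=np.array([onz(d,230+(p[0]+.5)/5-.5,140+(p[1]+.5)/5-.5,.078)[:2] for p in [(273,395),(590,370),(450,270),(375,508),(303,467),(552,450),(340,302),(545,300)]])
r=least_squares(lambda q:np.hypot(X[:,0]-q[0],X[:,1]-q[1])-q[2],[*X.mean(0),.03]);print(r.x,(r.fun*1e3).round(1))
# tip pixel on z
print(onz(d,230+424.5/5-.5,140+425/5-.5,.134), proj(d,(.5151,-.2583,.1343)))
E
```

```text
[ 0.53049185 -0.29702289  0.03134594] [ 0.5  0.7 -0.1  0.3 -0.7 -0.4  0.1 -0.5]
[ 0.51323648 -0.25558744  0.134     ] [316.1477221 227.2897971]
```

The third view puts the cup at (0.5305, -0.297), agreeing with the others. Inserting along the shaft axis.

```bash
python3 -m creep '[[15,-3,-1,0,0,0,14],[15,0,0,0,0,0,14],[0,0,0,0,0,0,14]]'; python3 tip.py .531 -.299 .053;  python3 -m creep '[[15,0,0,0,0,0,14],[10,0,0,0,0,0,14],[0,0,0,0,0,0,14]]'; python3 tip.py .531 -.299 .053
```

```text
time: 13.0
position: [0.4481, -0.1242, 0.384]
tool_rot: [0.848, 0.777, -1.181]
ft_force: [-0.1, -0.7, -1.5]
grip_width: 0.206
t 13.0 tip [ 0.5159 -0.2723  0.1039] q [ 0.9  -0.19 -0.77  2.04  0.37  0.99  0.08] F [-0.1 -0.7 -1.5] w 17.9
axes
 [[ 0.207  0.976  0.073]
 [-0.453  0.161 -0.877]
 [-0.867  0.149  0.475]]
go mm [59.4  2.8  0.3]
time: 13.3
position: [0.4538, -0.1354, 0.3634]
tool_rot: [0.849, 0.776, -1.181]
ft_force: [-0.5, -0.6, -1.2]
grip_width: 0.206
t 13.3 tip [ 0.5222 -0.2836  0.0835] q [ 0.91 -0.14 -0.78  2.05  0.42  0.95  0.04] F [-0.5 -0.6 -1.2] w 17.9
axes
 [[ 0.209  0.975  0.072]
 [-0.453  0.162 -0.877]
 [-0.867  0.15   0.476]]
go mm [35.3  1.5 -0.4]
```

```bash
python3 - <<'E'
from h import *
D={n:get_image(n) for n in("scene","side","wrist")}
a=cv2.resize(D["scene"]["img"][220:310,140:220,::-1],None,fx=5,fy=5,interpolation=cv2.INTER_CUBIC)
b=cv2.resize(D["wrist"]["img"][170:260,270:350,::-1],None,fx=5,fy=5,interpolation=cv2.INTER_CUBIC)
cv2.imwrite("pics/g1.png",np.hstack([a,b]))
E
python3 -m creep '[[12,1,0,0,0,0,14],[0,0,0,0,0,0,14]]'; python3 tip.py .531 -.299 .053
```

```text
time: 13.65
position: [0.4576, -0.1404, 0.354]
tool_rot: [0.848, 0.774, -1.18]
ft_force: [-0.9, 0.1, -1.2]
grip_width: 0.206
t 13.65 tip [ 0.5264 -0.2889  0.0744] q [ 0.92 -0.12 -0.79  2.06  0.45  0.93  0.02] F [-0.9  0.1 -1.2] w 17.9
axes
 [[ 0.21   0.975  0.072]
 [-0.454  0.162 -0.876]
 [-0.866  0.151  0.477]]
go mm [24.  -0.4 -1. ]
```

View pics/g1.png

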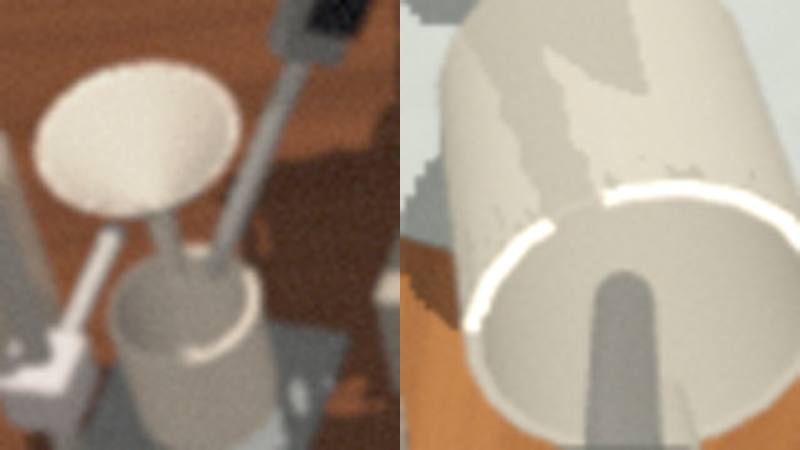

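```bash
python3 -m creep '[[12,0,0,0,0,0,14],[10,0,0,0,0,0,14],[4,0,0,0,0,0,14],[0,0,0,0,0,0,14]]'; python3 tip.py .531 -.299 .053; python3 - <<'E'
from h import *
D={n:get_image(n) for n in("scene","side","wrist")}
a=cv2.resize(D["scene"]["img"][220:310,140:220,::-1],None,fx=5,fy=5,interpolation=cv2.INTER_CUBIC)
b=cv2.resize(D["wrist"]["img"][170:260,270:350,::-1],None,fx=5,fy=5,interpolation=cv2.INTER_CUBIC)
cv2.imwrite("pics/g2.png",np.hstack([a,b]))
E
```

```text
time: 14.05
position: [0.463, -0.1521, 0.3315]
tool_rot: [0.849, 0.775, -1.18]
ft_force: [0.7, 0.2, -0.3]
grip_width: 0.207
t 14.05 tip [ 0.5318 -0.3004  0.0517] q [ 0.93 -0.07 -0.79  2.07  0.51  0.89 -0.03] F [ 0.7  0.2 -0.3] w 18.0
axes
 [[ 0.21   0.975  0.072]
 [-0.453  0.162 -0.876]
 [-0.866  0.151  0.476]]
go mm [-1.9 -0.3 -0.7]
```

View pics/g2.png

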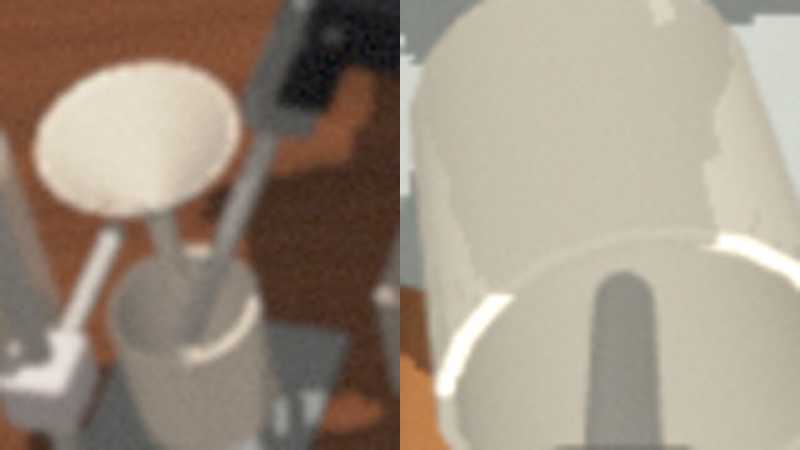

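The shaft is in the white cup with clear gaps to rim and spout, and the force is about 0. I'll go 3 mm deeper and hold for more than 1 s.

```bash
H='x'; python3 -m creep '[[3,0,0,0,0,0,14],[0,0,0,0,0,0,14],[0,0,0,0,0,0,14],[0,0,0,0,0,0,14],[0,0,0,0,0,0,14]]'; python3 -m creep '[[0,0,0,0,0,0,14],[0,0,0,0,0,0,14],[0,0,0,0,0,0,14],[0,0,0,0,0,0,14],[0,0,0,0,0,0,14]]'; python3 -m creep '[[0,0,0,0,0,0,14],[0,0,0,0,0,0,14],[0,0,0,0,0,0,14],[0,0,0,0,0,0,14],[0,0,0,0,0,0,14]]'; python3 tip.py .531 -.299 .053; python3 -m creep '[[-10,0,0,0,0,0,14],[-15,0,0,0,0,0,14],[-15,0,0,0,0,0,14],[-15,0,0,0,0,0,14],[0,0,0,0,0,0,14]]'; python3 tip.py .512 -.259 .131
```

```text
time: 14.7
position: [0.464, -0.153, 0.3301]
tool_rot: [0.848, 0.772, -1.179]
ft_force: [-0.3, -0.7, -0.9]
grip_width: 0.208
time: 15.2
position: [0.4639, -0.153, 0.33]
tool_rot: [0.848, 0.773, -1.179]
ft_force: [1.0, -0.1, -1.2]
grip_width: 0.206
time: 15.7
position: [0.4639, -0.1531, 0.33]
tool_rot: [0.848, 0.773, -1.179]
ft_force: [0.3, -0.3, -1.1]
grip_width: 0.205
t 15.7 tip [ 0.5333 -0.3017  0.0505] q [ 0.93 -0.06 -0.8   2.07  0.52  0.89 -0.03] F [ 0.3 -0.3 -1.1] w 17.9
axes
 [[ 0.211  0.975  0.072]
 [-0.454  0.163 -0.876]
 [-0.865  0.153  0.477]]
go mm [-3.8 -1.4 -1.3]
time: 16.2
position: [0.453, -0.1268, 0.3801]
tool_rot: [0.848, 0.769, -1.176]
ft_force: [1.2, 1.1, 0.4]
grip_width: 0.206
t 16.2 tip [ 0.5237 -0.2759  0.1013] q [ 0.91 -0.17 -0.78  2.04  0.39  0.97  0.06] F [1.2 1.1 0.4] w 18.0
axes
 [[ 0.216  0.974  0.071]
 [-0.456  0.165 -0.875]
 [-0.863  0.156  0.48 ]]
go mm [-35.9  -4.   -1.4]
```

```bash
python3 -m creep '[[-18,-2,0,0,0,0,14],[-18,-2,0,0,0,0,14],[-9,3,-13,0,0,0,14],[-9,3,-13,0,0,0,14],[-9,3,-13,0,0,0,14]]'; python3 tip.py .512 -.195 .138; python3 -m creep '[[-9,2,-13,0,0,0,14],[0,0,0,0,0.1,-0.032,14],[0,0,0,0,0.1,-0.032,14],[0,0,0,0,0.1,-0.032,14],[0,0,0,0,0.1,-0.032,14]]'; python3 -m creep '[[0,0,0,0,0.1,-0.032,14],[0,0,0,0,0,0,14]]'; python3 tip.py .4926 .2717 .25
```

```text
time: 16.7
position: [0.441, -0.0628, 0.4136]
tool_rot: [0.848, 0.774, -1.178]
ft_force: [-0.1, -0.1, 0.1]
grip_width: 0.206
t 16.7 tip [ 0.5102 -0.2113  0.134 ] q [ 0.84 -0.26 -0.81  2.01  0.31  1.09  0.03] F [-0.1 -0.1  0.1] w 17.9
axes
 [[ 0.211  0.975  0.073]
 [-0.454  0.164 -0.876]
 [-0.866  0.152  0.477]]
go mm [-10.5   5.  -12.2]
time: 17.2
position: [0.4402, -0.0476, 0.4159]
tool_rot: [1.064, 1.172, -1.132]
ft_force: [-0.1, -0.1, -0.7]
grip_width: 0.2
time: 17.4
position: [0.4405, -0.0491, 0.4155]
tool_rot: [1.117, 1.269, -1.117]
ft_force: [0.3, -0.4, -0.8]
grip_width: 0.205
t 17.4 tip [ 0.4408 -0.0501  0.0915] q [ 0.78 -0.13 -0.67  1.89 -0.08  1.35  0.27] F [ 0.3 -0.4 -0.8] w 17.9
axes
 [[-0.002  0.992  0.124]
 [ 0.002  0.124 -0.992]
 [-1.    -0.002 -0.002]]
go mm [-157.9   91.2 -313.2]
```

```bash
python3 -m creep '[[-25,0,0,0,0,0,14],[-35,0,0,0,0,0,14],[-35,0,0,0,0,0,14],[-35,0,0,0,0,0,14],[-35,0,0,0,0,0,14]]'; python3 -m creep '[[0,5,-20,0,0,0,14],[0,10,-33,0,0,0,14],[0,10,-33,0,0,0,14],[0,10,-33,0,0,0,14],[0,10,-33,0,0,0,14]]';python3 tip.py .4926 .2717 .25
```

```text
time: 17.9
position: [0.44, -0.0476, 0.5824]
tool_rot: [1.113, 1.263, -1.117]
ft_force: [1.1, 0.2, 0.1]
grip_width: 0.198
time: 18.4
position: [0.4653, 0.1103, 0.581]
tool_rot: [1.114, 1.262, -1.116]
ft_force: [0.6, -0.6, -1.3]
grip_width: 0.208
t 18.4 tip [0.4669 0.1076 0.2571] q [ 0.66 -0.07 -0.89  1.52 -0.05  1.67 -0.1 ] F [ 0.6 -0.6 -1.3] w 18.1
axes
 [[ 0.002  0.992  0.126]
 [-0.003  0.126 -0.992]
 [-1.     0.002  0.004]]
go mm [   6.6   46.1 -159.6]
```

```bash
python3 -m creep '[[0,10,-33,0,0,0,14],[0,10,-33,0,0,0,14],[0,10,-33,0,0,0,14],[0,8,-30,0,0,0,14],[0,4,-15,0,0,0,14]]';python3 -m creep '[[0,0,0,0,0,0,14],[0,0,0,0,0,0,14]]'; python3 tip.py .493 .2700 .25
```

```text
time: 18.9
position: [0.4882, 0.2596, 0.5809]
tool_rot: [1.114, 1.267, -1.111]
ft_force: [-0.1, -0.2, -0.1]
grip_width: 0.203
time: 19.1
position: [0.4889, 0.2563, 0.5809]
tool_rot: [1.114, 1.265, -1.115]
ft_force: [-0.8, 0.0, -0.4]
grip_width: 0.203
t 19.1 tip [0.4901 0.2543 0.2569] q [ 0.38  0.2  -1.07  1.35  0.18  1.69 -0.54] F [-0.8  0.  -0.4] w 17.7
axes
 [[ 0.001  0.992  0.127]
 [-0.001  0.127 -0.992]
 [-1.     0.001  0.001]]
go mm [  6.9   4.9 -15.2]
```

```bash
python3 -m creep '[[0,5,-15,0,0,0,14],[0,0,0,0,0,0,14],[0,0,0,0,0,0,14]]'; python3 tip.py .4935 .2700 .17;  python3 -m creep '[[25,0,0,0,0,0,14],[25,0,0,0,0,0,14],[0,0,0,0,0,0,14]]'; python3 tip.py .4935 .2700 .17; python3 - <<'E'
from h import *
import pickle
D={n:get_image(n) for n in("scene","side","wrist")};pickle.dump(D,open("d4.pkl","wb"))
a=cv2.resize(D["scene"]["img"][130:250,375:495,::-1],None,fx=3,fy=3,interpolation=cv2.INTER_CUBIC)
b=cv2.resize(D["side"]["img"][220:400,290:420,::-1],None,fx=3,fy=3,interpolation=cv2.INTER_CUBIC)
a=cv2.copyMakeBorder(a,0,b.shape[0]-a.shape[0],0,0,0)
cv2.imwrite("pics/k1.png",np.hstack([a,b]))
E
```

```text
time: 19.4
position: [0.4924, 0.2706, 0.5812]
tool_rot: [1.116, 1.264, -1.117]
ft_force: [-1.0, -0.1, -1.0]
grip_width: 0.208
t 19.4 tip [0.4935 0.2686 0.2572] q [ 0.33  0.23 -1.08  1.33  0.21  1.7  -0.58] F [-1.  -0.1 -1. ] w 18.1
axes
 [[ 0.001  0.992  0.125]
 [-0.001  0.125 -0.992]
 [-1.     0.     0.001]]
go mm [87.2  0.1 -1.5]
time: 19.7
position: [0.4923, 0.2694, 0.5284]
tool_rot: [1.113, 1.265, -1.122]
ft_force: [-0.0, -0.6, -0.5]
grip_width: 0.205
t 19.7 tip [0.492  0.2665 0.2044] q [ 0.36  0.23 -1.07  1.44  0.2   1.6  -0.58] F [-0.  -0.6 -0.5] w 17.8
axes
 [[-0.004  0.992  0.123]
 [-0.004  0.123 -0.992]
 [-1.    -0.004  0.004]]
go mm [34.4  2.1 -3.5]
```

View pics/k1.png

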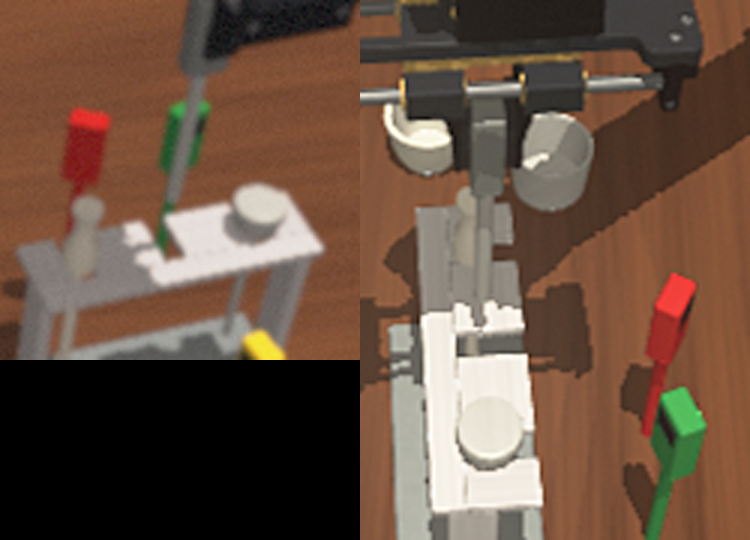

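Tip just above the slot; I'll correct laterally and then step down.

```bash
python3 -m creep '[[0,1,-3,0,0,0,14],[12,0,0,0,0,0,14],[0,0,0,0,0,0,14],[0,0,0,0,0,0,14]]'; python3 tip.py .4935 .2700 .168; sleep 0; python3 tip.py .4935 .27 .168 | head -1
```

```text
time: 20.25
position: [0.4929, 0.2745, 0.5187]
tool_rot: [1.115, 1.266, -1.116]
ft_force: [-0.6, 0.9, -0.1]
grip_width: 0.203
t 20.25 tip [0.4936 0.2728 0.1947] q [ 0.35  0.24 -1.07  1.45  0.21  1.58 -0.58] F [-0.6  0.9 -0.1] w 17.7
axes
 [[-0.001  0.992  0.126]
 [-0.     0.126 -0.992]
 [-1.    -0.001  0.   ]]
go mm [26.7 -0.4  2.7]
t 20.25 tip [0.4936 0.2728 0.1947] q [ 0.35  0.24 -1.07  1.45  0.21  1.58 -0.58] F [-0.6  0.9 -0.1] w 17.7
```

```bash
python3 -m creep '[[10,0,2,0,0,0,14],[5,0,0,0,0,0,14],[0,0,0,0,0,0,14],[0,0,0,0,0,0,14]]'; python3 tip.py .4935 .2700 .168;python3 -m creep '[[0,0,0,0,0,0,14]]';python3 tip.py .4935 .2700 .168; python3 - <<'E'
from h import *
D={n:get_image(n) for n in("scene","side")}
a=cv2.resize(D["scene"]["img"][160:230,395:465,::-1],None,fx=5,fy=5,interpolation=cv2.INTER_CUBIC)
b=cv2.resize(D["side"]["img"][270:350,300:365,::-1],None,fx=6,fy=6,interpolation=cv2.INTER_CUBIC)
a=cv2.copyMakeBorder(a,0,b.shape[0]-a.shape[0],0,0,0)
cv2.imwrite("pics/k2.png",np.hstack([a,b]))
E
```

```text
time: 20.65
position: [0.4932, 0.2725, 0.5039]
tool_rot: [1.116, 1.266, -1.116]
ft_force: [-0.4, -0.0, -0.1]
grip_width: 0.205
t 20.65 tip [0.494  0.2708 0.1799] q [ 0.36  0.24 -1.07  1.48  0.21  1.55 -0.58] F [-0.4 -0.  -0.1] w 17.8
axes
 [[-0.     0.992  0.126]
 [-0.     0.126 -0.992]
 [-1.    -0.     0.   ]]
go mm [11.9 -0.6  0.7]
time: 20.75
position: [0.4932, 0.2726, 0.5043]
tool_rot: [1.116, 1.266, -1.116]
ft_force: [0.0, -0.5, -1.2]
grip_width: 0.206
t 20.75 tip [0.4942 0.2711 0.1803] q [ 0.36  0.24 -1.07  1.48  0.21  1.55 -0.58] F [ 0.  -0.5 -1.2] w 17.9
axes
 [[ 0.     0.992  0.126]
 [ 0.     0.126 -0.992]
 [-1.     0.    -0.   ]]
go mm [12.3 -0.9  1. ]
```

View pics/k2.png

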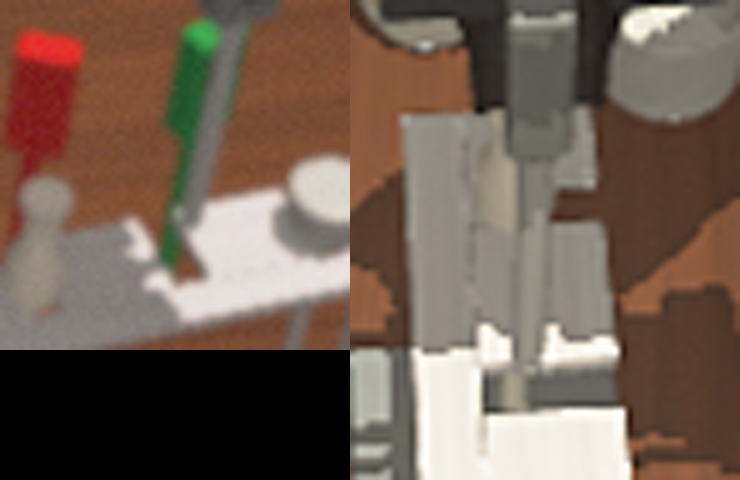

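```bash
python3 -m creep '[[8,0,1,0,0,0,14],[8,0,0,0,0,0,14],[0,0,0,0,0,0,14],[0,0,0,0,0,0,14]]'; python3 tip.py .4935 .2700 .14;python3 -m creep '[[7,0,0,0,0,0,14],[7,0,0,0,0,0,14],[0,0,0,0,0,0,14]]'; python3 tip.py .4935 .2700 .14
```

```text
time: 21.25
position: [0.4933, 0.2714, 0.4877]
tool_rot: [1.115, 1.266, -1.117]
ft_force: [-0.1, 0.3, -0.8]
grip_width: 0.205
t 21.25 tip [0.494  0.2697 0.1637] q [ 0.36  0.24 -1.07  1.51  0.21  1.52 -0.58] F [-0.1  0.3 -0.8] w 17.8
axes
 [[-0.001  0.992  0.126]
 [-0.     0.126 -0.992]
 [-1.    -0.001  0.   ]]
go mm [23.7 -0.4 -0.4]
time: 21.55
position: [0.4932, 0.2713, 0.4729]
tool_rot: [1.114, 1.267, -1.117]
ft_force: [0.6, 0.4, -1.1]
grip_width: 0.207
t 21.55 tip [0.4935 0.2694 0.1489] q [ 0.36  0.24 -1.07  1.54  0.21  1.49 -0.59] F [ 0.6  0.4 -1.1] w 18.0
axes
 [[-0.002  0.992  0.126]
 [-0.001  0.126 -0.992]
 [-1.    -0.002  0.001]]
go mm [ 8.9  0.1 -0.6]
```

```bash
python3 -m creep '[[12,0,0,0,0,0,14],[15,0,0,0,0,0,14],[15,0,0,0,0,0,14],[0,0,0,0,0,0,14]]'; python3 tip.py .4935 .2700 .04; python3 -m creep '[[15,0,0,0,0,0,14],[15,0,0,0,0,0,14],[10,0,0,0,0,0,14],[0,0,0,0,0,0,14]]'; python3 tip.py .4935 .2700 .04
```

```text
time: 21.95
position: [0.4928, 0.2708, 0.4291]
tool_rot: [1.112, 1.268, -1.12]
ft_force: [0.3, -0.2, -0.6]
grip_width: 0.203
t 21.95 tip [0.4923 0.2685 0.1051] q [ 0.36  0.26 -1.06  1.61  0.23  1.41 -0.6 ] F [ 0.3 -0.2 -0.6] w 17.6
axes
 [[-0.004  0.992  0.126]
 [-0.002  0.126 -0.992]
 [-1.    -0.004  0.002]]
go mm [65.1  1.6 -1.5]
time: 22.35
position: [0.493, 0.271, 0.3901]
tool_rot: [1.114, 1.268, -1.118]
ft_force: [0.1, 0.7, -1.2]
grip_width: 0.204
t 22.35 tip [0.4929 0.269  0.0661] q [ 0.34  0.29 -1.05  1.66  0.26  1.34 -0.62] F [ 0.1  0.7 -1.2] w 17.8
axes
 [[-0.003  0.992  0.126]
 [-0.001  0.126 -0.992]
 [-1.    -0.003  0.001]]
go mm [26.1  0.8 -0.9]
```

```bash
python3 -m creep '[[10,1,-1,0,0,0,14],[8,0,0,0,0,0,14],[3,0,0,0,0,0,14],[0,0,0,0,0,0,14]]'; python3 tip.py .4935 .2700 .04;  python3 -m creep '[[2,0,0,0,0,0,14],[2,0,0,0,0,0,14],[0,0,0,0,0,0,14]]'; python3 tip.py .4935 .2700 .04
```

```text
time: 22.75
position: [0.4941, 0.2726, 0.3706]
tool_rot: [1.115, 1.267, -1.117]
ft_force: [1.3, -0.0, 0.0]
grip_width: 0.202
t 22.75 tip [0.4947 0.2709 0.0466] q [ 0.33  0.31 -1.04  1.69  0.28  1.31 -0.64] F [ 1.3 -0.   0. ] w 17.6
axes
 [[-0.001  0.992  0.126]
 [-0.     0.126 -0.992]
 [-1.    -0.001  0.   ]]
go mm [ 6.6 -1.3  0.7]
time: 23.05
position: [0.4942, 0.2726, 0.367]
tool_rot: [1.116, 1.266, -1.116]
ft_force: [0.1, -0.9, -1.0]
grip_width: 0.207
t 23.05 tip [0.4951 0.271  0.043 ] q [ 0.33  0.31 -1.04  1.69  0.28  1.3  -0.64] F [ 0.1 -0.9 -1. ] w 18.0
axes
 [[ 0.     0.992  0.126]
 [-0.     0.126 -0.992]
 [-1.    -0.     0.   ]]
go mm [ 3.  -1.7  0.8]
```

```bash
python3 -m creep '[[2,-1.5,1,0,0,0,14],[0,0,0,0,0,0,14],[0,0,0,0,0,0,14]]'; python3 tip.py .4935 .2700 .04;  python3 -m creep '[[1,0,0,0,0,0,14],[0,0,0,0,0,0,14],[0,0,0,0,0,0,14]]'; python3 tip.py .4935 .2700 .04; python3 - <<'E'
from h import *
D={n:get_image(n) for n in("scene","side")}
a=cv2.resize(D["scene"]["img"][160:260,380:490,::-1],None,fx=4,fy=4,interpolation=cv2.INTER_CUBIC)
b=cv2.resize(D["side"]["img"][270:400,290:380,::-1],None,fx=4,fy=4,interpolation=cv2.INTER_CUBIC)
a=cv2.copyMakeBorder(a,0,b.shape[0]-a.shape[0],0,0,0)
cv2.imwrite("pics/k3.png",np.hstack([a,b]))
E
```

```text
time: 23.35
position: [0.4928, 0.2714, 0.3652]
tool_rot: [1.116, 1.266, -1.116]
ft_force: [0.0, 0.1, -0.9]
grip_width: 0.203
t 23.35 tip [0.4937 0.2698 0.0412] q [ 0.33  0.31 -1.04  1.7   0.28  1.29 -0.64] F [ 0.   0.1 -0.9] w 17.7
axes
 [[ 0.     0.992  0.126]
 [-0.     0.126 -0.992]
 [-1.     0.     0.   ]]
go mm [ 1.2 -0.2 -0.3]
time: 23.65
position: [0.4929, 0.2715, 0.3641]
tool_rot: [1.116, 1.266, -1.116]
ft_force: [0.5, -0.5, -1.0]
grip_width: 0.205
t 23.65 tip [0.4938 0.2699 0.0401] q [ 0.33  0.31 -1.04  1.7   0.28  1.29 -0.64] F [ 0.5 -0.5 -1. ] w 17.8
axes
 [[ 0.     0.992  0.126]
 [-0.     0.126 -0.992]
 [-1.     0.     0.   ]]
go mm [ 0.1 -0.3 -0.1]
```

View pics/k3.png

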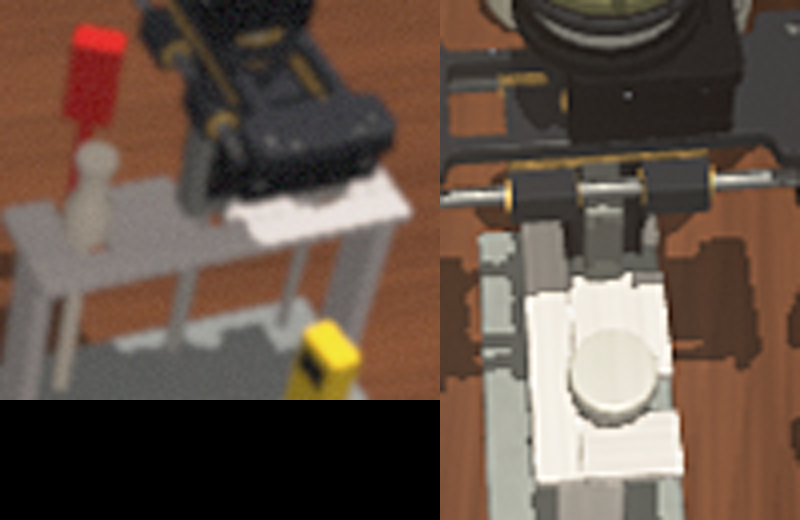

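```bash
python3 -m creep '[[0.6,0,0,0,0,0,14],[0,0,0,0,0,0,14]]'; python3 tip.py .4935 .2700 .04|head -1;  python3 -m creep '[[0.6,0,0,0,0,0,14],[0,0,0,0,0,0,14],[0,0,0,0,0,0,14]]'; python3 tip.py .4935 .2700 .04|head -1
```

```text
time: 23.95
position: [0.4929, 0.2715, 0.3637]
tool_rot: [1.116, 1.266, -1.116]
ft_force: [0.4, -0.7, 0.7]
grip_width: 0.207
t 23.95 tip [0.4939 0.2699 0.0397] q [ 0.33  0.31 -1.04  1.7   0.28  1.29 -0.64] F [ 0.4 -0.7  0.7] w 18.0
time: 24.25
position: [0.4928, 0.2717, 0.3637]
tool_rot: [1.116, 1.266, -1.116]
ft_force: [-0.7, -0.9, 5.2]
grip_width: 0.209
t 24.25 tip [0.4938 0.27   0.0397] q [ 0.33  0.31 -1.04  1.7   0.28  1.29 -0.64] F [-0.7 -0.9  5.2] w 18.2
```

Seated: Fz rose to 5 N at exactly the original grasp height. Relaxing 0.5 mm, then opening.

```bash
python3 -m creep '[[-0.5,0,0,0,0,0,14],[0,0,0,0,0,0,22],[0,0,0,0,0,0,30],[0,0,0,0,0,0,40],[0,0,0,0,0,0,55]]'; python3 -m creep '[[0,0,0,0,0,0,60],[0,0,0,0,0,0,60],[0,0,0,0,0,0,60],[0,0,0,0,0,0,60]]'; python3 - <<'E'
from h import *
d=get_image("wrist");crop(d["img"],0,0,640,480,1,"pics/m1.png")
E
```

```text
time: 24.75
position: [0.4928, 0.2714, 0.3632]
tool_rot: [1.116, 1.266, -1.116]
ft_force: [-0.1, -0.5, -0.5]
grip_width: 0.439
time: 25.15
position: [0.4928, 0.2715, 0.3634]
tool_rot: [1.116, 1.266, -1.116]
ft_force: [-0.3, -0.6, -0.4]
grip_width: 0.677
```

View pics/m1.png

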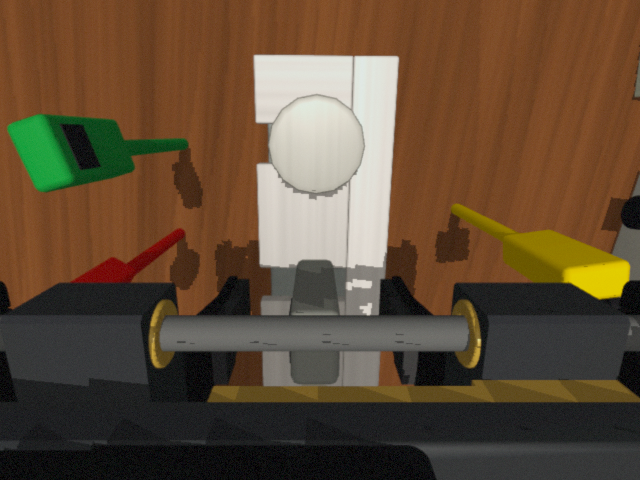

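The head (316,320) sits upright between the open fingers, the same as before the grasp. Rising straight up, clear of it.

```bash
python3 -m creep '[[-10,0,0,0,0,0,60],[-15,0,0,0,0,0,60],[-20,0,0,0,0,0,60],[-20,0,0,0,0,0,60],[-25,0,0,0,0,0,60]]'; python3 -m creep '[[-20,0,0,0,0,0,60],[0,-5,30,0,0,0,60],[0,-10,35,0,0,0,60],[0,-10,35,0,0,0,60],[0,-10,35,0,0,0,60]]';python3 -m creep '[[0,-10,35,0,0,0,60],[0,-5,20,0,0,0,60],[0,0,0,0,0,0,60],[0,0,0,0,0,0,60]]'; python3 - <<'E'
from h import *
import pickle
s=monitor.get_state();print(s["joint_positions"].round(2))
D={n:get_image(n) for n in("scene","side")};pickle.dump(D,open("d5.pkl","wb"))
for n in D:crop(D[n]["img"],0,0,640,480,1,f"pics/{n}9.png")
a=cv2.resize(D["scene"]["img"][150:270,380:490,::-1],None,fx=4,fy=4,interpolation=cv2.INTER_CUBIC)
b=cv2.resize(D["side"]["img"][270:400,290:380,::-1],None,fx=4,fy=4,interpolation=cv2.INTER_CUBIC)
a=cv2.copyMakeBorder(a,0,b.shape[0]-a.shape[0],0,0,0)
cv2.imwrite("pics/n1.png",np.hstack([a,b]))
E
```

```text
time: 25.7
position: [0.4926, 0.2716, 0.4553]
tool_rot: [1.116, 1.266, -1.115]
ft_force: [-0.0, -0.3, 0.2]
grip_width: 0.69
time: 26.2
position: [0.4746, 0.1326, 0.4748]
tool_rot: [1.116, 1.265, -1.114]
ft_force: [0.9, -1.0, -0.3]
grip_width: 0.692
time: 26.6
position: [0.4671, 0.0774, 0.4746]
tool_rot: [1.117, 1.265, -1.115]
ft_force: [-0.2, 1.0, -0.3]
grip_width: 0.692
[ 0.77 -0.09 -0.92  1.73 -0.07  1.46 -0.01]
```

View pics/scene9.png

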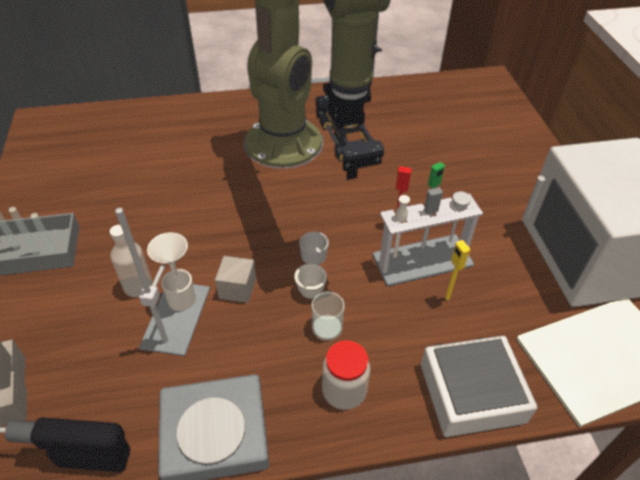

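View pics/side9.png

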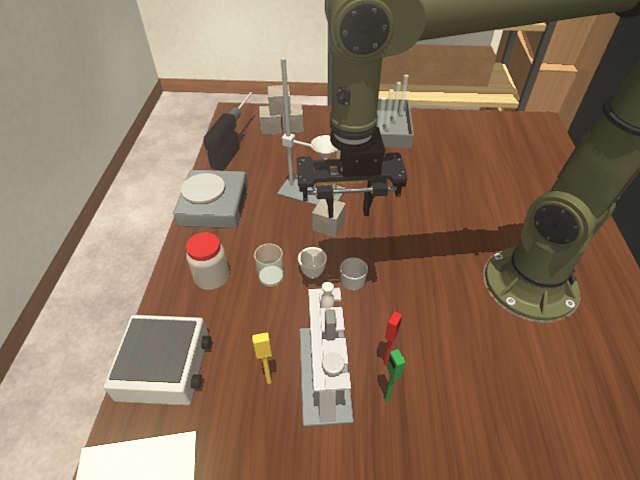

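View pics/n1.png

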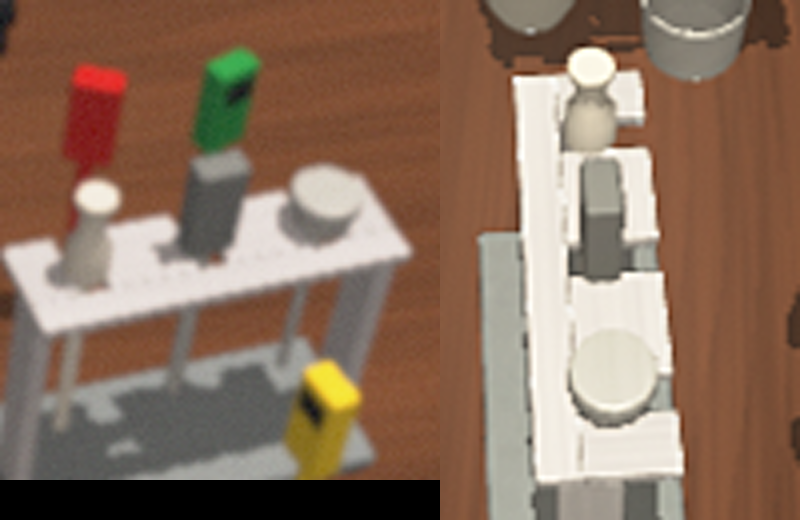

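The meter hangs upright in the middle slot (scene 433,200) as at the start. The cups at (313,248) and (178,290) and the other things stand where they were, and the arm is clear. Handing in.

```bash
python3 - <<'E'
from bench import ctrl
print(ctrl.close_job())
E
```

```text
the job is handed in; nothing more can be done
None
```

I took the flat-headed grey meter from the middle slot and dipped its tip in both cups, then hung it back upright in the same slot and let go. The job was handed in at about 26.7 s of the allowed 67 s; no verdict is reported.

- **Rinse cup:** the tip reached about 28 mm below the rim of the steel cup, and the wrist force showed no contact.
- **White cup:** with the meter tilted 30° to pass under the funnel, the tip stayed about 27 mm below the rim for roughly 1.6 s, also without contact.
- **Return:** the meter seated at its original grasp height with about 5 N of downward force before I opened the gripper.
- **Last checks:** the final pictures, compared by eye with the first ones, show the meter upright in its slot. Both cups, the funnel and the bystanders look where they started, and the arm is clear.
- **Disagreements and close calls:**
  - The scene and side cameras differed by 3–6 mm on the cup positions. I averaged them, and a wrist view confirmed the white cup.
  - The arm was off its commanded position by 3–15 mm after some moves, so I corrected it step by step.
  - Joint 2 reached -0.29, close to its -0.3 limit, during the tilt and did not pass it in any reading.

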